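Go/no-go check of suspension bushings in an air-stopped fixture

ROBOT

A 6-joint arm with a two-finger parallel gripper is mounted at the origin on the work surface. World frame = base frame: x ahead of the robot, y to its left, z up, the work surface at z = 0. Lengths are in m, angles in rad, forces in N, time in s.
With the tool pointing down it reaches from about 0.35 to 0.725 m from the base axis. Payload 6 kg.
Tool frame: the origin (TCP) lies on the centre line of the jaws, within the pads' length; the fingertips stand 17 mm ahead of it and the grasp point (between the pads) lies 2 mm behind it; z points along the fingers, y is the line along which they close (so a half turn about z gives the same grasp; the last joint's range is limited). The gripper opens to 85 mm and grips with 20 to 120 N. Pads are 22 mm wide; open, the fingers measure 114 mm over their backs; the gripper's body (76 mm by 85 mm) begins 54 mm behind the grasp point. The pads swing forward as they close: fully open they stand 13 mm farther back than shut.
Start: joints at [-0.893, 0.04, 0.085, 0, -1.615, -0.334], TCP at [0.202, -0.565, 0.248] pointing down, gripper open.
Joint ranges: [-2.56, 2.56], [-1.29, 2.01], [-1.08, 1.49], [-3.29, 1.98], [-2.81, -0.18], [-2.99, 2.99]. Speed limits (rad/s): [2.57, 2.57, 3.01, 3.14, 3.14, 3.14].

INTERFACE

Orientations are given as a rotation vector (axis times angle).
In Python, from station import * gives the robot as it stands.
- The arm moves only by the tool carry_out, never from a script. Its argument "moves" is one flat list of numbers, 7 for each row, row after row: the opening, from 0 (shut) to 1 (fully open), then the shift along the tool's x, y, z as a fraction of full scale, then the turn, a rotation vector about the tool's x, y, z as a fraction of full scale. In form: [jaw, dx, dy, dz, rx, ry, rz, jaw, dx, dy, dz, rx, ry, rz, ...]. A call has exactly 10 rows; each row shifts and turns the commanded pose from where the row before left it, along the tool's axes as they then stand; what a row does not reach is not made up. Full scale, the value 1, is 20 mm for a shift and 90 degrees for a turn. A row lasts 1/12 s, in which the tool goes at most 41.7 mm and 7.16 degrees, less where a joint would pass 70% of its speed; a pose out of reach is approached as far as the arm can. A call with a number of a shift or a turn outside -1 to 1 is refused whole. A call with a gripper value outside its range is refused whole. The fingers move at their own pace and stop on an object; "newtons" is the grip in N (left out, the last holds). Time passes only in rows, so rows that do not move let the fingers close, or fill a call up. It gives the time, the measured TCP pose, the force, the opening and the grip force at its end, in the units of the state.
- read_state(): the state, without advancing time (a new reading comes with each control period).
- read_camera(name): name is "scene" or "top" or "wrist"; returns a dict with "image" (480x640x3 uint8, red, green, blue), "intrinsics" (3x3 intrinsics, pixels), "extrinsics" (4x4, takes a point from camera to world coordinates); the wrist camera has in their place "tool_from_camera" (4x4, takes a point from camera to tool coordinates, whose origin is the TCP and whose axes are the flange's). Camera axes: x right, y up, looking along -z (the intrinsics and any distortion apply to the point x, -y, -z); pixel columns grow to the right and rows downward; lengths in m; the calibration is good to about 2 mm. A picture is of the moment at which its call begins: read the wrist's pose just before it. There is no depth.
- sign_off(): hands the job in; it is judged then, once.
Trained networks look in a picture, given as the dict that the camera call returned (one of the last four; its "shot" number tells which), for a name from the list of things; names that differ only in an ending like _2 or _b are one class to them, and where a whole thing is asked for, a point or a joint stands for the part that bears it (a point fixed in the world has none). Each returns a list of dicts, best first, with "confidence" (0 to 1); they miss things now and then, are a little off and sometimes report something else, mostly with a low value. They report only what shows in the picture. A call takes as long as a camera call. They do not tell look-alikes from the thing itself.
- silhouettes(picture, query): "mask" (480x640 bool, what is visible of it).
- pinpoint(picture, query): "position" ([x, y, z] in m, in the coordinates of the camera as it stood for that picture, good to about 4 mm: a listed point, or the origin of a listed thing).
The state is a dict: "t": time; "qpos": joint angles; "joint_velocities": joint speeds; "joint_efforts": joint torques, N m; "tool_pos": TCP position; "orientation": TCP orientation; "force": force on the tool from outside, world axes, zero at the start; "torque": the same for the moment, N m; "finger_gap": finger opening in m; "grasp_force": force on a finger pad.
Only numpy, scipy, OpenCV 4.12 (cv2) and the standard library are available. Lean on these libraries where they do the work, as an engineer would, in place of code of your own. Each camera call takes 0.05 s, during which the arm holds its last target. There are 200 camera calls.

TASK

Turn the shop-air valve fully open, so that the stops come up behind the bushings in the fixture; then, working from the robot's left to right, with the air on, check the bore of every bushing there from the robot's side with the double-ended plug gauge: push the long slim go end fully home (handle against the face), pull it out, turn the gauge round, and press the thick short no-go end squarely and firmly on the middle of the bore for a moment to confirm that it does not go in. When all are checked, shut the air valve fully with the bushings still in their cradles, then move the bushings into the steel tray and leave the gauge lying on its cork mat. Do not disturb the wallet, the battery or the tin.

Things in the scene. Friction and masses are not known exactly. Their poses are not given: they have to be found in the camera images.
- air_valve (a joint): quarter-turn handle of the ball valve, turns about the vertical. 0 = shut: handle across the pipe, along -x of valve_base (towards the robot). 1.571 = open: in line with the pipe, along +y of valve_base. Shut to open is clockwise from above; hard stops at both ends. It needs 0.25 N m (3 N at 85 mm) and stays where left. Starts at 0 to 0.2
- valve_pivot (a point): on the valve's vertical turning axis, at the mid-height of the handle bar, 105 mm above the bench. Its axes turn with the handle: the handle points along -x of this point
- handle_end (a point): point on the centre line of the handle bar, 100 mm from the pivot. The bar is straight, level, red painted steel, 18 mm wide, 16 mm high, from 12 to 120 mm from the pivot; the pipe under it tops out 73 mm above the bench, the brass valve body (within 25 mm of the pivot) 81 mm
- valve_base: fixed ball valve in a short steel pipe along its y axis (22 mm thick, axis 62 mm above the bench, turning down into the bench 85 mm to either side). Origin on the bench under the pivot. It stands on either side of the robot, the tray on the other
- fixture: fixed gauging fixture, three cradles in a row along its y, 100 mm apart. Origin on the bench under the centre of the middle bushing; x points away from the robot, along the bores. Grey base plate 14 mm thick, x -50 to +126 mm, y -160 to +160 mm. Air cylinders stand from x = +66 mm, tops 92 mm above the bench
- cradle_left (a point): centre of a bushing lying in the left cradle (+y of the fixture), 75 mm above the bench. The cradle is a shallow V below the bushing, within 27 mm of its axis sideways and at least 14 mm below it; a low lip (34 mm wide, top 21 mm below the bore axis) stands close before the bushing's near face
- cradle_middle (a point): the same for the middle cradle. Behind each cradle is a 44 mm round stop on a level rod, driven by the air: with the valve shut it stands 14 mm behind the bushing's rear face; with the valve open it has come up to that face and holds the bushing against the push of the gauge (about 1 mm of free play)
- cradle_right (a point): the same for the right cradle (-y of the fixture)
- bushing_left: suspension bushing in the left cradle: yellow polyurethane spool with steel sleeve, 60 mm long, 52 mm outside diameter, through bore 31 mm, 180 g. Origin at its centre; x axis along the bore, away from the robot: near face (where the gauge enters) at x = -30 mm, rear face +30 mm. May be absent: two or three of the three are there
- bushing_middle: suspension bushing in the middle cradle: yellow polyurethane spool with steel sleeve, 60 mm long, 52 mm outside diameter, through bore 31 mm, 180 g. Origin at its centre; x axis along the bore, away from the robot: near face (where the gauge enters) at x = -30 mm, rear face +30 mm. May be absent: two or three of the three are there
- bushing_right: suspension bushing in the right cradle: yellow polyurethane spool with steel sleeve, 60 mm long, 52 mm outside diameter, through bore 31 mm, 180 g. Origin at its centre; x axis along the bore, away from the robot: near face (where the gauge enters) at x = -30 mm, rear face +30 mm. May be absent: two or three of the three are there
- gauge: double-ended plug gauge, 135 mm long, 300 g, loose: black handle 70 mm long, 36 mm square, origin at its centre, x axis along the gauge to the go end. Go end (+x): slim steel plug, 28 mm diameter, 40 mm long, last 4 mm tapered. No-go end (-x): thicker and shorter, 34 mm diameter, 25 mm long. Any side of the handle may be down. Starts on the mat, any way round
- go_tip (a point): centre of the go end's flat tip, 75 mm from the gauge's origin along +x; with the handle against a bushing's face it stands 10 mm beyond the bushing's centre
- nogo_tip (a point): centre of the no-go end's flat tip, 60 mm from the gauge's origin along -x
- gauge_mat: cork mat fixed to the bench, 180 mm (its x) by 150 mm (its y), 3 mm thick, origin at the centre of its underside. The gauge lying on it has its axis 21 mm above the bench
- tray: open steel tray fixed to the bench, outside 250 mm (its x) by 150 mm (its y) by 40 mm high, walls and floor 4 mm; origin at the centre of its underside. A bushing lying on its side in it has its centre 30 mm above the bench
- wallet: bystander: closed black wallet, 120 by 95 by 24 mm, origin under its centre
- battery: bystander: cordless-tool battery, 110 by 75 by 63 mm, origin under its centre
- tin: bystander: metal tin, 70 mm in diameter, 90 mm high, origin under its centre
Not all that is in view belongs to the job. Leave any green look-alike of the bushing_left alone.

How it is judged:
On the way, in this order (a step that is already met when the one before it is completed fails the run):
1. the air valve is turned fully open against its stop (the stops come up behind the bushings) (value of joint air_valve above 1.47 rad), for 0.2 s.
2. the go end is fully home in the left bushing (x of go_tip in the frame of bushing_left above 0.005 m and y of go_tip in the frame of bushing_left between -0.006 and 0.006 m and z of go_tip in the frame of bushing_left between -0.006 and 0.006 m and angle between the x axis of gauge and the x axis of bushing_left, either way round below 0.12 rad), for 0.2 s.
3. the no-go end is pressed squarely and centrally against the same face of the left bushing and stays outside (x of nogo_tip in the frame of bushing_left between -0.036 and -0.025 m and y of nogo_tip in the frame of bushing_left between -0.006 and 0.006 m and z of nogo_tip in the frame of bushing_left between -0.006 and 0.006 m and angle between the x axis of gauge and the x axis of bushing_left, either way round below 0.12 rad and contact force between gauge and bushing_left above 1 N), for 0.1 s.
4. the go end is fully home in the middle bushing (x of go_tip in the frame of bushing_middle above 0.005 m and y of go_tip in the frame of bushing_middle between -0.006 and 0.006 m and z of go_tip in the frame of bushing_middle between -0.006 and 0.006 m and angle between the x axis of gauge and the x axis of bushing_middle, either way round below 0.12 rad), for 0.2 s.
5. the no-go end is pressed squarely and centrally against the same face of the middle bushing and stays outside (x of nogo_tip in the frame of bushing_middle between -0.036 and -0.025 m and y of nogo_tip in the frame of bushing_middle between -0.006 and 0.006 m and z of nogo_tip in the frame of bushing_middle between -0.006 and 0.006 m and angle between the x axis of gauge and the x axis of bushing_middle, either way round below 0.12 rad and contact force between gauge and bushing_middle above 1 N), for 0.1 s.
6. the go end is fully home in the right bushing (x of go_tip in the frame of bushing_right above 0.005 m and y of go_tip in the frame of bushing_right between -0.006 and 0.006 m and z of go_tip in the frame of bushing_right between -0.006 and 0.006 m and angle between the x axis of gauge and the x axis of bushing_right, either way round below 0.12 rad), for 0.2 s.
7. the no-go end is pressed squarely and centrally against the same face of the right bushing and stays outside (x of nogo_tip in the frame of bushing_right between -0.036 and -0.025 m and y of nogo_tip in the frame of bushing_right between -0.006 and 0.006 m and z of nogo_tip in the frame of bushing_right between -0.006 and 0.006 m and angle between the x axis of gauge and the x axis of bushing_right, either way round below 0.12 rad and contact force between gauge and bushing_right above 1 N), for 0.1 s.
8. the air valve is turned fully shut while the bushings still lie in their cradles (value of joint air_valve below 0.1 rad and distance between bushing_left and cradle_left below 0.03 m and distance between bushing_middle and cradle_middle below 0.03 m and distance between bushing_right and cradle_right below 0.03 m), for 0.2 s.
At the end, for the whole second after the job is handed in: the valve is shut (handle within 0.12 rad of its shut stop), every bushing that was there lies at rest on the floor of the tray, and the gauge lies at rest on its mat (handle's centre over the mat, lying flat) (value of joint air_valve below 0.12 rad and x of bushing_left in the frame of tray between -0.121 and 0.121 m and y of bushing_left in the frame of tray between -0.071 and 0.071 m and z of bushing_left in the frame of tray between 0.01 and 0.045 m and linear speed of each of bushing_left, bushing_middle, bushing_right, gauge below 0.03 m/s and x of bushing_middle in the frame of tray between -0.121 and 0.121 m and y of bushing_middle in the frame of tray between -0.071 and 0.071 m and z of bushing_middle in the frame of tray between 0.01 and 0.045 m and x of bushing_right in the frame of tray between -0.121 and 0.121 m and y of bushing_right in the frame of tray between -0.071 and 0.071 m and z of bushing_right in the frame of tray between 0.01 and 0.045 m and x of gauge in the frame of gauge_mat between -0.09 and 0.09 m and y of gauge in the frame of gauge_mat between -0.075 and 0.075 m and z of gauge in the frame of gauge_mat between 0.01 and 0.03 m); the robot touches nothing.
It fails at once if the wallet is pushed more than 30 mm (distance of wallet from where it was at the start of the episode above 0.03 m).
It fails at once if the battery is pushed more than 30 mm (distance of battery from where it was at the start of the episode above 0.03 m).
It fails at once if the tin is pushed more than 30 mm (distance of tin from where it was at the start of the episode above 0.03 m).
It fails at once if the gauge is pushed at a bushing while the air is off (value of joint air_valve below 1.2 rad and (contact force between gauge and bushing_left above 3 N or contact force between gauge and bushing_middle above 3 N or contact force between gauge and bushing_right above 3 N)).
Of bushing_left, bushing_middle, bushing_right only 2 to 3 are there at a start; the rules pass over those that are not, and their reading is None.
At some moment in a run one of gauge may be knocked a few centimetres aside while the robot is not near it.
It also fails if it takes over 210 s, if anything falls off the work surface, if the arm or the gripper's body presses on something with over 40 N, if the wrist force passes 120 N, or if a joint passes its speed limit or range.

## Working session

There is one attempt and no reset: what is moved stays moved. The work goes in short steps, Python scripts to look and compute and a tool call to move; the robot and the scene stay as the last step left them, time stands still between calls to the robot, and variables do not carry over. Pictures are saved under pics/ and viewed, at most 14 in all, crops included, and the job is handed in when it is done.

Besides the shell and the picture viewer there is one more tool, called after ">>>" in YAML: its name, and indented under it one key for each argument. carry_out: Moves the arm, as the interface text tells. Its arguments: {"type":"object","properties":{"moves":{"type":"array"},"newtons":{"type":"number"}},"required":["moves"]}

```bash
mkdir -p pics; ls
cat > h.py <<'E'
from station import *
import numpy as np, cv2
from scipy.spatial.transform import Rotation as R
def world(pic,p,st=None):
    T=np.array(pic["extrinsics"]) if "extrinsics" in pic else tool(st)@np.array(pic["tool_from_camera"])
    return (T@np.r_[p,1])[:3]
def tool(s):
    T=np.eye(4);T[:3,:3]=R.from_rotvec(s["orientation"]).as_matrix();T[:3,3]=s["tool_pos"];return T
def save(pic,n): cv2.imwrite(f"pics/{n}.png",np.array(pic["image"])[:,:,::-1])
E
python3 - <<'E'
from h import *
s=read_state();print(s)
for c in ["scene","top"]:
    p=read_camera(c);save(p,c)
    print(c,np.round(p["extrinsics"],3).tolist())
    for q in ["valve_pivot","handle_end","valve_base","fixture","cradle_left","cradle_middle","cradle_right","bushing_left","bushing_middle","bushing_right","gauge","go_tip","nogo_tip","gauge_mat","tray","wallet","battery","tin"]:
        r=pinpoint(p,q)
        print(q,[(np.round(world(p,d["position"]),3).tolist(),round(d["confidence"],2)) for d in r[:4]])
E
```

```text
pics
{'t': 0.0, 'qpos': array([-8.93313629e-01,  4.08143081e-02,  8.37752999e-02, -4.48715612e-04,
       -1.61550788e+00, -3.33701668e-01]), 'joint_velocities': array([-4.64444796e-04,  3.93626471e-04, -2.69829721e-04,  7.31184921e-05,
        1.22567881e-03, -1.28554880e-04]), 'joint_efforts': array([ 3.61024859e-04, -3.68203890e+01,  3.47411335e+01,  6.93238556e+00,
       -5.30905992e-03,  2.36116065e-06]), 'tool_pos': array([ 0.20219737, -0.5645754 ,  0.24726082]), 'orientation': array([ 5.37306971e-01, -3.09484013e+00, -2.74638594e-03]), 'force': array([-0.117881  ,  0.89728362, -0.57333001]), 'torque': array([-0.04913572,  0.02607003, -0.02963161]), 'grasp_force': 0.0, 'finger_gap': 0.08558944142348289}
scene [[0.731, -0.427, 0.532, 1.364], [0.682, 0.462, -0.567, -0.946], [-0.004, 0.778, 0.629, 1.11], [0.0, 0.0, 0.0, 1.0]]
valve_pivot [([0.454, -0.289, 0.109], 0.77)]
handle_end [([0.352, -0.27, 0.106], 0.55)]
valve_base [([0.451, -0.288, 0.001], 0.96)]
fixture [([0.641, 0.015, 0.002], 0.58)]
cradle_left [([0.635, 0.113, 0.076], 0.81), ([0.657, -0.422, -0.001], 0.32), ([0.441, 
[... 1084 characters left out ...]
.451, -0.294, 0.007], 0.36)]
cradle_middle [([0.637, 0.009, 0.073], 0.81)]
cradle_right []
bushing_left [([0.634, 0.112, 0.076], 0.83), ([0.574, -0.263, 0.026], 0.65), ([0.678, 0.269, 0.028], 0.59)]
bushing_middle [([0.637, 0.013, 0.077], 0.54), ([0.354, -0.276, 0.112], 0.53)]
bushing_right []
gauge [([0.428, -0.013, 0.025], 0.84), ([0.634, 0.112, 0.074], 0.45)]
go_tip [([0.445, 0.066, 0.022], 0.65)]
nogo_tip [([0.421, -0.071, 0.019], 0.68)]
gauge_mat [([0.449, 0.008, 0.008], 0.97), ([0.634, 0.105, 0.076], 0.62)]
tray [([0.451, 0.282, 0.002], 0.79)]
wallet [([0.656, 0.409, 0.002], 0.81), ([0.488, -0.528, 0.001], 0.16)]
battery [([0.65, -0.422, 0.0], 0.56)]
tin [([0.492, -0.53, 0.001], 0.86)]
```

View pics/scene.png

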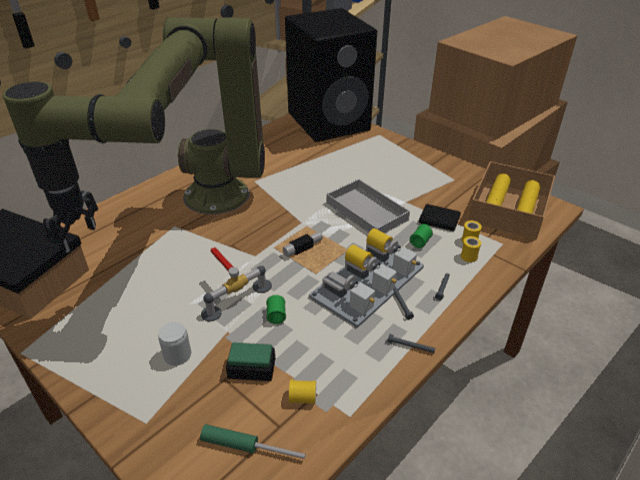

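View pics/top.png

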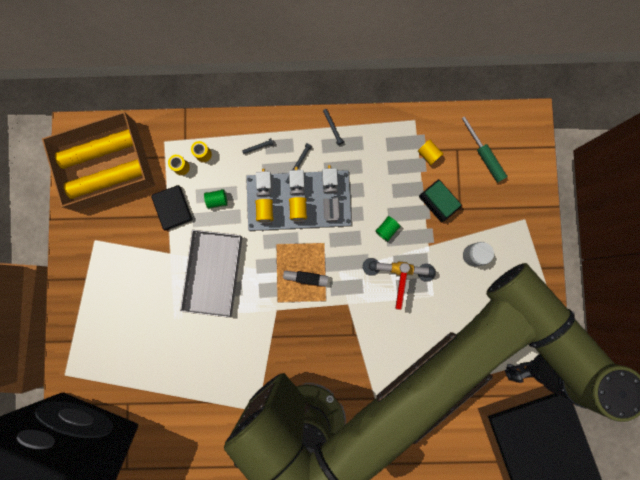

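The scene shows yellow bushings in the left (378,238) and middle (358,257) cradles, and the right cradle is empty. The valve, with its red handle at (222,260), is on the right and the tray (368,205) is on the left. The gauge lies on the mat with its go end toward +y. The top view agrees: pipe from (370,267) to (428,271), gauge at (307,279). I'll do the valve first.

>>> carry_out:
  moves: [0,0,0,0,0,0,0.073,0,0,0,0,0,0,0.073,0,0,0,0,0,0,0.073,0,-0.6,1,0.3,0,0,0,0,-0.6,1,0.3,0,0,0,0,-0.6,1,0.3,0,0,0,0,-0.6,1,0.3,0,0,0,0,-0.6,1,0.3,0,0,0,0,-0.6,1,0.3,0,0,0,0,-0.6,1,0.3,0,0,0]
  newtons: 60

```text
t: 2.73
tool_pos: [0.2867, -0.4239, 0.2061]
orientation: [0.001, 3.141, -0.0]
force: [0.1, 1.2, -0.2]
finger_gap: 0.0002
grasp_force: 0.0
```

>>> carry_out:
  moves: [0,-0.63,1,0,0,0,0,0,-0.63,1,0,0,0,0,0,-0.63,1,0,0,0,0,0,-0.63,1,0,0,0,0,0,-0.63,1,0,0,0,0,0,0,0,0,0,0,0,0,0,0,0,0,0,0,0,0,0,0,0,0,0,0,0,0,0,0,0,0,0,0,0,0,0,0,0]

```text
t: 3.57
tool_pos: [0.3489, -0.3255, 0.2062]
orientation: [-0.002, -3.141, -0.0]
force: [-0.2, 0.2, -0.1]
finger_gap: 0.0001
grasp_force: 0.0
```

Run:
```python
from h import *
s=read_state();p=read_camera("wrist");save(p,"w1")
print(s["tool_pos"],s["orientation"],s["force"],s["finger_gap"],s["qpos"])
for q in ["valve_pivot","handle_end","valve_base"]:
    print(q,[(np.round(world(p,d["position"],s),3).tolist(),round(d["confidence"],2)) for d in pinpoint(p,q)[:3]])
```

```text
[ 0.34886218 -0.32545023  0.2062289 ] [-2.23404310e-03 -3.14128529e+00 -1.41824292e-04] [-0.19380754  0.17610891 -0.07215288] 5.4874684754615975e-05 [-3.26183247e-01 -2.95722012e-01 -2.96474087e-01  1.24700652e-05
 -1.57036360e+00 -1.24603546e+00]
valve_pivot []
handle_end [([0.354, -0.271, 0.107], 0.86)]
valve_base [([0.45, -0.297, -0.005], 0.85)]
```

>>> carry_out:
  moves: [0,0,0,0.97,0,0,0,0,0,0,0.97,0,0,0,0,0,0,0.97,0,0,0,0,0,0,0.97,0,0,0,0,0,0,0.97,0,0,0,0,-0.175,0.74,0,0,0,0,0,-0.175,0.74,0,0,0,0,0,-0.083,0.54,0,0,0,0,0,-0.083,0.54,0,0,0,0,0,-0.083,0.54,0,0,0,0]

```text
t: 4.6
tool_pos: [0.3612, -0.2633, 0.1094]
orientation: [-0.001, -3.141, 0.002]
force: [0.7, -3.8, -0.6]
finger_gap: -0.0002
grasp_force: 1.8
```

>>> carry_out:
  moves: [0,-0.317,0.543,0,0,0,0,0,-0.317,0.543,0,0,0,0,0,-0.317,0.543,0,0,0,0,0,-0.475,0.35,0,0,0,0,0,-0.475,0.35,0,0,0,0,0,-0.475,0.35,0,0,0,0,0,-0.517,0.142,0,0,0,0,0,-0.517,0.142,0,0,0,0,0,-0.517,0.142,0,0,0,0,0,0,0,0,0,0,0]

```text
t: 5.43
tool_pos: [0.4416, -0.2002, 0.1088]
orientation: [0.0, -3.141, -0.001]
force: [-0.2, 0.6, -0.8]
finger_gap: 0.0001
grasp_force: 0.0
```

Run:
```python
from h import *
s=read_state()
print(s["tool_pos"],s["orientation"],s["force"])
p=read_camera("top");save(p,"t2")
for q in ["valve_pivot","handle_end","gauge","go_tip","nogo_tip"]:
    print(q,[(np.round(world(p,d["position"],s),3).tolist(),round(d["confidence"],2)) for d in pinpoint(p,q)[:3]])
```

```text
[ 0.44159047 -0.2001678   0.10875337] [ 4.34375163e-04 -3.14149998e+00 -1.21470969e-03] [-0.20375573  0.61214657 -0.82797841]
valve_pivot []
handle_end []
gauge []
go_tip [([0.632, 0.014, 0.002], 0.54), ([0.634, 0.008, 0.077], 0.25)]
nogo_tip []
```

>>> carry_out:
  moves: [0,-0.1,0,0,0,0,0,0,-0.1,0,0,0,0,0,0,-0.1,0,0,0,0,0,0,-0.1,0,0,0,0,0,0,0,0,0,0,0,0,0,0,0,0,0,0,0,0,0,0,0,0,0,0,0,0,0,0,0,0,0,0,0,0,0,0,0,0,0,0,0,0,0,0,0]

```text
t: 6.57
tool_pos: [0.4427, -0.2011, 0.1092]
orientation: [-0.002, -3.129, -0.001]
force: [-24.5, 5.4, 14.7]
finger_gap: -0.0002
grasp_force: 12.5
```

>>> carry_out:
  moves: [0,0.9,0,0,0,0,0,0,0.6,0,-0.5,0,0,0,0,0,0,-1,0,0,0,0,0,0,-1,0,0,0,0,0,0,-1,0,0,0,0,0,0,-1,0,0,0,1,0,1,-1,0,0,0,1,0,1,0,0,0,0,1,0,1,0,0,0,0,1,0,1,0,0,0,0]

```text
t: 7.4
tool_pos: [0.418, -0.12, 0.2198]
orientation: [0.001, 3.14, 0.001]
force: [0.6, 0.4, 0.1]
finger_gap: 0.048
grasp_force: 0.0
```

>>> carry_out:
  moves: [1,0,1,0,0,0,0,1,0,1,0,0,0,0,1,0,1,0,0,0,0,1,0,1,0,0,0,0,1,0,1,0,0,0,0,1,0,0,0,0,0,0,1,0,0,0,0,0,0,1,0,0,0,0,0,0,1,0,0,0,0,0,0,1,0,0,0,0,0,0]

```text
t: 8.23
tool_pos: [0.4179, -0.0214, 0.2193]
orientation: [0.002, 3.142, 0.0]
force: [0.1, -1.3, 0.5]
finger_gap: 0.0853
grasp_force: 0.0
```

Run:
```python
from h import *
s=read_state()
print(s["tool_pos"],s["orientation"],s["force"])
p=read_camera("wrist");save(p,"w2");print(np.round(p["tool_from_camera"],3).tolist())
for q in ["gauge","go_tip","nogo_tip","gauge_mat","bushing_left","bushing_middle","cradle_left","cradle_middle","cradle_right"]:
    print(q,[(np.round(world(p,d["position"],s),4).tolist(),round(d["confidence"],2)) for d in pinpoint(p,q)[:3]])
p=read_camera("scene");save(p,"s2")
for q in ["valve_pivot","handle_end","gauge"]:
    print(q,[(np.round(world(p,d["position"],s),4).tolist(),round(d["confidence"],2)) for d in pinpoint(p,q)[:3]])
```

```text
[ 0.41791243 -0.02141677  0.21934006] [2.18415651e-03 3.14154748e+00 9.96068396e-05] [ 0.09666984 -1.29372318  0.4839841 ]
[[-0.0, 0.951, 0.308, 0.078], [1.0, 0.0, 0.0, -0.001], [0.0, 0.308, -0.951, -0.126], [0.0, 0.0, 0.0, 1.0]]
gauge [([0.4298, -0.0153, 0.0238], 0.81)]
go_tip [([0.4463, 0.0591, 0.0241], 0.63), ([0.4323, -0.0141, 0.0232], 0.32)]
nogo_tip [([0.4227, -0.0714, 0.0226], 0.63)]
gauge_mat [([0.4524, 0.0081, -0.0013], 0.67)]
bushing_left [([0.5766, -0.263, 0.0231], 0.87)]
bushing_middle []
cradle_left []
cradle_middle []
cradle_right [([0.6425, -0.0907, 0.0777], 0.79), ([0.4233, -0.0697, 0.023], 0.25)]
valve_pivot [([0.4563, -0.2914, 0.1089], 0.66)]
handle_end [([0.4635, -0.1881, 0.108], 0.94)]
gauge [([0.4315, -0.0112, 0.0212], 0.77)]
```

View pics/w2.png

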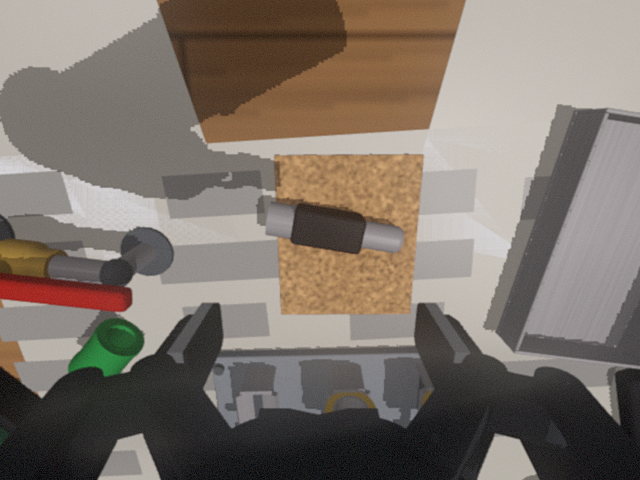

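View pics/s2.png

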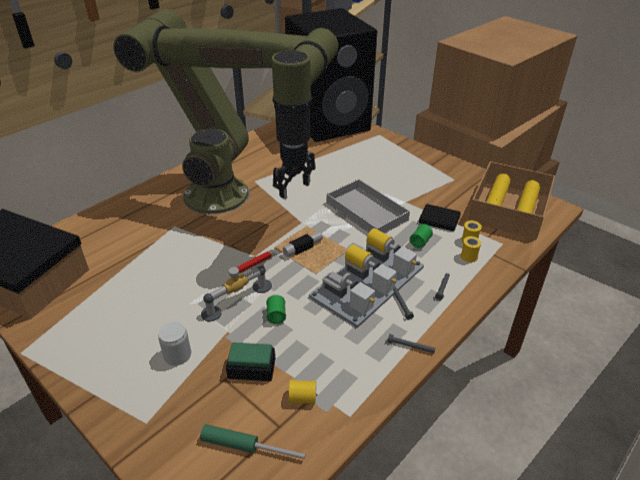

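The view shows the red handle in line with the pipe, so the valve is open. The gauge lies on the mat at about (.430,-.013) with its axis at 80°. I'll go and grasp it.

>>> carry_out:
  moves: [1,-0.6,0.42,0,0,0,0,1,0,0,0.4,0,0,-0.0741,1,0,0,0.4,0,0,-0.0741,1,0,0,0.4,0,0,-0.0741,1,0,0,0.4,0,0,-0.0741,1,0,0,0.4,0,0,-0.0741,1,0,0,0.4,0,0,-0.0741,1,0,0,0.4,0,0,-0.0741,1,0,0,0.4,0,0,-0.0741,1,0,0,0.4,0,0,-0.0741]

```text
t: 9.77
tool_pos: [0.4299, -0.0124, 0.1469]
orientation: [1.579, -2.716, -0.0]
force: [-0.2, 0.4, 0.7]
finger_gap: 0.0853
grasp_force: 0.0
```

>>> carry_out:
  moves: [1,0,0,0.4,0,0,-0.0741,1,0,0,0.4,0,0,-0.0741,1,0,0,0.4,0,0,-0.0741,1,0,0,0,0,0,0,1,0,0,0,0,0,0,1,0,0,0,0,0,0,1,0,0,0,0,0,0,1,0,0,0,0,0,0,1,0,0,0,0,0,0,1,0,0,0,0,0,0]

```text
t: 10.6
tool_pos: [0.43, -0.0124, 0.1235]
orientation: [-2.019, 2.407, -0.0]
force: [1.0, 0.4, -0.2]
finger_gap: 0.0853
grasp_force: 0.0
```

Run:
```python
from h import *
s=read_state()
print(s["tool_pos"],s["orientation"],2*np.degrees(np.arctan2(s["orientation"][1],s["orientation"][0])))
p=read_camera("wrist");save(p,"w3")
for q in ["gauge","go_tip","nogo_tip"]:
    print(q,[(np.round(world(p,d["position"],s),4).tolist(),round(d["confidence"],2)) for d in pinpoint(p,q)[:3]])
p=read_camera("top")
for q in ["gauge","go_tip","nogo_tip"]:
    print(q,[(np.round(world(p,d["position"],s),4).tolist(),round(d["confidence"],2)) for d in pinpoint(p,q)[:3]])
```

```text
[ 0.42998267 -0.01237308  0.12350526] [-2.01869534e+00  2.40667585e+00 -4.61774256e-05] 259.97916734603297
gauge [([0.4329, -0.014, 0.0203], 0.88)]
go_tip [([0.4453, 0.0583, 0.0241], 0.67)]
nogo_tip [([0.4223, -0.0721, 0.0237], 0.66)]
gauge []
go_tip []
nogo_tip [([0.4197, -0.0723, 0.0241], 0.41)]
```

View pics/w3.png

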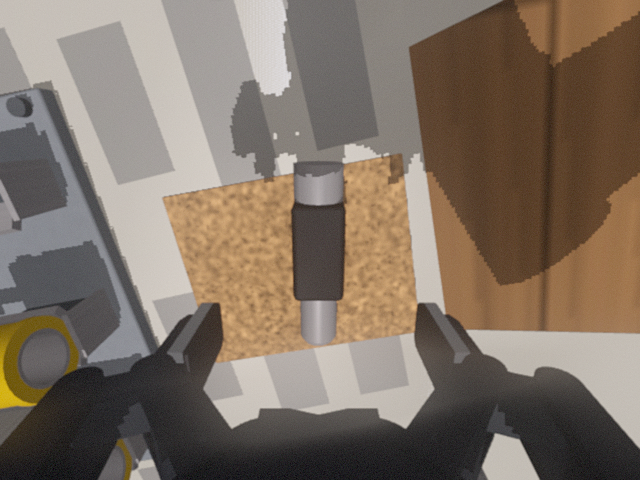

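>>> carry_out:
  moves: [1,0.05,-0.135,0.97,0,0,0,1,0,0,0.97,0,0,0,1,0,0,0.97,0,0,0,1,0,0,0.97,0,0,0,1,0,0,0.97,0,0,0,1,0,0,0,0,0,0,0,0,0,0,0,0,0,0,0,0,0,0,0,0,0,0,0,0,0,0,0,0,0,0,0,0,0,0]
  newtons: 80

```text
t: 11.83
tool_pos: [0.433, -0.0136, 0.0277]
orientation: [-2.019, 2.405, -0.001]
force: [-0.5, 0.0, 1.2]
finger_gap: 0.0386
grasp_force: 0.8
```

>>> carry_out:
  moves: [0,0,0,0,0,0,0,0,0,0,0,0,0,0,0,0,0,0,0,0,0,0,0,0,0,0,0,0,0,0,0,-1,0,0,0,0,0,0,-1,0,0,0,0,0,0,-1,0,0,0,0,0,0,-1,0,0,0,0,0,0,-1,0,0,0,0,0,0,0,0,0,0]

```text
t: 12.67
tool_pos: [0.434, -0.0137, 0.1304]
orientation: [-2.016, 2.402, -0.005]
force: [0.3, -0.5, -2.2]
finger_gap: 0.0352
grasp_force: 80.9
```

Run:
```python
from h import *
s=read_state()
print(s["tool_pos"],s["orientation"],s["finger_gap"],s["grasp_force"])
T=tool(s)
for c in ["wrist","top","scene"]:
  p=read_camera(c);save(p,"g4"+c)
  for q in ["gauge","go_tip","nogo_tip","bushing_left","bushing_middle"]:
    print(c,q,[(np.round(w:=world(p,d["position"],s),4).tolist(),np.round((np.linalg.inv(T)@np.r_[w,1])[:3],4).tolist(),round(d["confidence"],2)) for d in pinpoint(p,q)[:2]])
```

```text
[ 0.43401191 -0.01365784  0.13035894] [-2.01644986  2.4020991  -0.00456623] 0.03524808583354765 80.88179111480713
wrist gauge [([0.4356, -0.0134, 0.1253], [-0.0005, -0.0015, 0.0051], 0.9)]
wrist go_tip [([0.6396, 0.0142, 0.0041], [-0.0628, -0.197, 0.1275], 0.28)]
wrist nogo_tip [([0.4233, -0.0712, 0.123], [0.0585, 0.0006, 0.0072], 0.87)]
wrist bushing_left []
wrist bushing_middle [([0.6374, 0.0058, 0.0746], [-0.0543, -0.1966, 0.057], 0.62)]
top gauge [([0.454, 0.2853, 0.0032], [-0.2976, 0.0329, 0.1277], 0.34)]
top go_tip []
top nogo_tip [([0.4252, -0.0746, 0.1182], [0.0616, -0.0018, 0.012], 0.55)]
top bushing_left [([0.6796, 0.2669, 0.0272], [-0.3187, -0.1927, 0.105], 0.79), ([0.6346, 0.1129, 0.0746], [-0.1592, -0.1753, 0.0571], 0.75)]
top bushing_middle [([0.6343, 0.0144, 0.0775], [-0.0622, -0.1921, 0.0541], 0.64)]
scene gauge [([0.4391, -0.0131, 0.115], [-0.0014, -0.0048, 0.0154], 0.8)]
scene go_tip [([0.4439, 0.0651, 0.1194], [-0.0793, 0.0039, 0.0111], 0.63), ([0.6324, 0.1133, 0.0731], [-0.1592, -0.1731, 0.0586], 0.34)]
scene nogo_tip [([0.4177, -0.0706, 0.1224], [0.0589, 0.0063, 0.0078], 0.96), ([0.6621, 0.4113, 0.0041], [-0.4578, -0.1503, 0.1282], 0.75)]
scene bushing_left [([0.6342, 0.1074, 0.0805], [-0.1538, -0.1759, 0.0512], 0.84), ([0.6816, 0.27, 0.0246], [-0.3221, -0.1941, 0.1076], 0.68)]
scene bushing_middle [([0.6347, 0.0107, 0.079], [-0.0586, -0.1932, 0.0526], 0.6)]
```

>>> carry_out:
  moves: [0,0,0,0,0,0,0.0791,0,0,0,0,0,0,0.0791,0,0,0,0,0,0,0.0791,0,0,0,0,0,0,0.0791,0,0,0,0,0,0,0.0791,0,0,0,0,0,0,0.0791,0,0,0,0,0,0,0.0791,0,0,0,0,0,0,0.0791,0,0,0,0,0,0,0.0791,0,0,0,0,0,0,0.0791]

```text
t: 14.4
tool_pos: [0.4324, -0.0138, 0.1263]
orientation: [-0.232, 3.133, 0.0]
force: [-0.9, -0.7, -3.8]
finger_gap: 0.0345
grasp_force: 80.7
```

>>> carry_out:
  moves: [0,0,0,0,0,0,0.0791,0,-0.46,0.886,0,0,0,0,0,-0.46,0.886,0,0,0,0,0,-0.46,0.886,0,0,0,0,0,-0.46,0.886,0,0,0,0,0,-0.46,0.886,0,0,0,0,0,-0.46,0.886,0,0,0,0,0,-0.46,0.886,0,0,0,0,0,0,0,0,0,0,0,0,0,0,0,0,0,0]

```text
t: 15.23
tool_pos: [0.4931, 0.1126, 0.1258]
orientation: [0.048, -3.14, 0.001]
force: [0.0, 1.0, -2.9]
finger_gap: 0.0345
grasp_force: 80.8
```

```bash
cat > look.py <<'E'
from h import *
import sys
s=read_state()
print(np.round(s["tool_pos"],4),2*np.degrees(np.arctan2(s["orientation"][1],s["orientation"][0])),s["orientation"],s["finger_gap"],s["force"])
T=tool(s)
p=read_camera("wrist");save(p,sys.argv[1])
for q in sys.argv[2:]:
    print(q,[(np.round(w:=world(p,d["position"],s),4).tolist(),np.round((np.linalg.inv(T)@np.r_[w,1])[:3],4).tolist(),round(d["confidence"],2)) for d in pinpoint(p,q)[:3]])
E
python3 look.py w5 gauge go_tip nogo_tip bushing_left bushing_middle cradle_left cradle_middle cradle_right fixture
```

```text
[0.4931 0.1126 0.1258] -178.23148420718778 [ 4.84662125e-02 -3.14013475e+00  8.59689783e-04] 0.03453264256525988 [ 0.00840007  0.97169573 -2.90555189]
gauge [([0.4939, 0.1096, 0.1244], [-0.0008, -0.0031, 0.0015], 0.92)]
go_tip []
nogo_tip [([0.44, 0.1122, 0.1157], [0.0531, 0.0012, 0.0102], 0.82)]
bushing_left []
bushing_middle [([0.6394, 0.005, 0.0715], [-0.143, -0.112, 0.0542], 0.91)]
cradle_left []
cradle_middle []
cradle_right [([0.6423, -0.091, 0.0792], [-0.1429, -0.2081, 0.0466], 0.75), ([0.4938, 0.1087, 0.1228], [-0.0006, -0.004, 0.0031], 0.67)]
fixture []
```

View pics/w5.png

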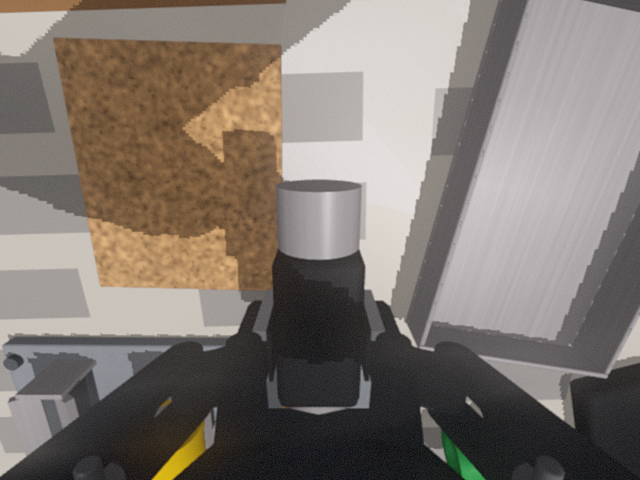

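>>> carry_out:
  moves: [0,0,0,-0.5,0,0,-0.0769,0,0,0,-0.5,0,0,-0.0769,0,0,0,-0.5,0,0,-0.0769,0,0,0,-0.5,0,0,-0.0769,0,0,0,-0.5,0,0,-0.0769,0,0,0,-0.5,0,0,-0.0769,0,0,0,-0.5,0,0,-0.0769,0,0,0,-0.5,0,0,-0.0769,0,0,0,-0.5,0,0,-0.0769,0,0,0,-0.5,0,0,-0.0769]

```text
t: 16.57
tool_pos: [0.493, 0.1119, 0.2268]
orientation: [-1.83, 2.554, 0.0]
force: [-0.8, 0.2, -2.1]
finger_gap: 0.0349
grasp_force: 80.9
```

>>> carry_out:
  moves: [0,0,0,0,0,0,-0.0769,0,0,0,0,0,0,-0.0769,0,0,0,0,0,0,-0.0769,0,0,0,0,0,0,-0.0769,0,0,0,0,0,0,-0.0769,0,0,0,0,0,0,-0.0769,0,0,0,0,0,0,-0.0769,0,0,0,0,0,0,-0.0769,0,0,0,0,0,0,-0.0769,0,0,0,0,0,0,-0.0769]

```text
t: 17.4
tool_pos: [0.493, 0.112, 0.2264]
orientation: [-2.956, 1.063, 0.0]
force: [-0.8, 0.2, -3.0]
finger_gap: 0.0351
grasp_force: 80.9
```

>>> carry_out:
  moves: [0,0,0,0,0,0,-0.0769,0,0,0,0,0,0,-0.0769,0,0,0,0,0,0,-0.0769,0,0,0,0,0,0,-0.0769,0,0,0,0,0,0,-0.0769,0,0,0,0,0,0,-0.0769,0,0.75,0.83,0,0,0,0,0,0.75,0.83,0,0,0,0,0,0.75,0.84,0,0,0,0,0,0.75,0,0,0,0,0]

```text
t: 18.23
tool_pos: [0.5551, 0.0615, 0.2267]
orientation: [3.141, 0.043, 0.001]
force: [-0.1, 0.4, -2.3]
finger_gap: 0.0347
grasp_force: 81.0
```

```bash
python3 look.py w6 gauge go_tip bushing_left bushing_middle cradle_left cradle_middle cradle_right fixture
python3 - <<'E'
from h import *
s=read_state();p=read_camera("wrist");print(np.round(p["intrinsics"],1).tolist())
for q in ["bushing_left","gauge"]:
  for d in silhouettes(p,q)[:4]:
    m=np.array(d["mask"]).astype(np.uint8); 
    pts=cv2.findNonZero(m); print(q,d["confidence"],cv2.minAreaRect(pts),m.sum())
E
```

```text
[0.5551 0.0615 0.2267] 1.5528978826856223 [3.14081161e+00 4.25655985e-02 7.10081955e-04] 0.03472921763152462 [-0.13381794  0.4059305  -2.3224698 ]
gauge [([0.5533, 0.0586, 0.2193], [-0.0019, 0.0029, 0.0074], 0.72)]
go_tip [([0.6182, 0.0631, 0.2243], [0.0631, 0.0001, 0.0025], 0.28)]
bushing_left [([0.6803, 0.2649, 0.0263], [0.1306, -0.2, 0.2004], 0.73), ([0.6349, 0.1078, 0.0732], [0.0809, -0.0443, 0.1535], 0.66)]
bushing_middle [([0.6376, 0.0077, 0.0756], [0.0809, 0.0559, 0.1512], 0.61)]
cradle_left []
cradle_middle []
cradle_right [([0.6415, -0.0908, 0.0757], [0.0821, 0.1545, 0.1511], 0.58)]
fixture []
[[333.5, 0.0, 318.3], [0.0, 333.5, 240.6], [0.0, 0.0, 1.0]]
bushing_left 0.94 ((89.22443389892578, 68.28535461425781), (71.22883605957031, 104.76280212402344), 80.86982727050781) 6392
bushing_left 0.93 ((259.97686767578125, 128.8336639404297), (88.43592071533203, 69.11833190917969), 89.20427703857422) 5685
bushing_left 0.66 ((611.835205078125, 347.2108154296875), (58.27801513671875, 23.966249465942383), 8.972626686096191) 1280
bushing_left 0.56 ((318.5, 296.5), (233.0, 93.0), 90.0) 19608
gauge 0.91 ((318.4999694824219, 296.4999694824219), (92.99998474121094, 232.99996948242188), 0.0) 19605
gauge 0.74 ((612.330078125, 347.1900329589844), (56.99280548095703, 23.758785247802734), 8.130102157592773) 1243
```

View pics/w6.png

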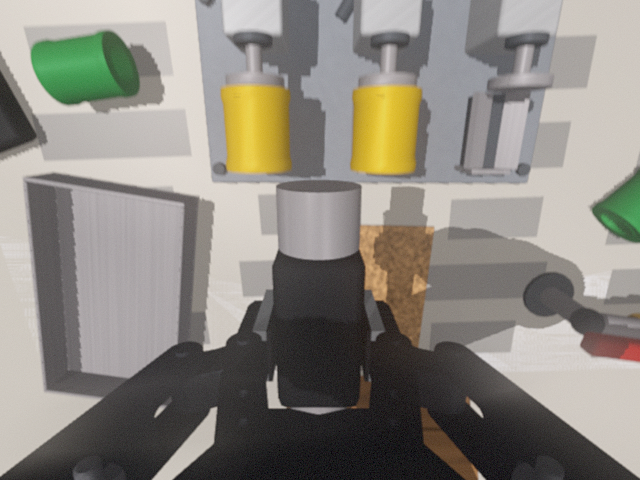

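```bash
cat > ray.py <<'E'
from h import *
def ray(p,s,u,v,z,cal=None):
    K=np.array(p["intrinsics"]);T=tool(s)@(np.array(p["tool_from_camera"]) if cal is None else cal)
    d=np.array([(u-K[0,2])/K[0,0],-(v-K[1,2])/K[1,1],-1]);D=T[:3,:3]@d
    return T[:3,3]+D*(z-T[2,3])/D[2]
E
python3 - <<'E'
from ray import *
s=read_state();p=read_camera("wrist");im=np.array(p["image"]);save(p,"w7")
C=np.array(p["tool_from_camera"]);C[1,3]=0
hsv=cv2.cvtColor(im,cv2.COLOR_RGB2HSV)
m=((hsv[:,:,0]>20)&(hsv[:,:,0]<32)&(hsv[:,:,1]>150)).astype(np.uint8)
n,l,st,ce=cv2.connectedComponentsWithStats(m)
for i in range(1,n):
    if st[i][4]>1500:
        print(st[i],ce[i])
        for v in range(st[i][1]+8,st[i][1]+st[i][3]-8,16):
            c=np.where(l[v]==i)[0];print(v,c.min(),c.max(),np.round(ray(p,s,c.min()-.0,v,.082,C),4)[:2],np.round(ray(p,s,c.max()+1,v,.082,C),4)[:2])
        b=st[i];u=b[0]+b[2]/2
        print("near top edge z.101",ray(p,s,u,b[1]+b[3],.101,C),"far",ray(p,s,u,b[1],.101,C))
print("gauge tip face edge top", ray(p,s,319,184,.2267-.0065+.01,C), tool(s)[:3,3])
E
```

```text
[ 226   86   69   87 5441] [260.55210439 128.62323102]
94 226 292 [0.6597 0.1359] [0.6612 0.0859]
110 229 290 [0.6486 0.1342] [0.65   0.0874]
126 230 292 [0.6372 0.1341] [0.6386 0.0858]
142 231 292 [0.6254 0.1339] [0.6268 0.0857]
158 232 292 [0.6133 0.1337] [0.6147 0.0857]
near top edge z.101 [0.6045311  0.10837591 0.101     ] far [0.6636959  0.10696301 0.101     ]
[ 355   87   71   87 5498] [388.88923245 129.38413969]
95 357 425 [0.6619 0.0382] [ 0.6634 -0.0133]
111 358 422 [0.6508 0.0367] [ 0.6522 -0.0125]
127 358 420 [0.6393 0.0359] [ 0.6407 -0.0124]
143 357 419 [0.6275 0.0359] [ 0.629  -0.0131]
159 356 418 [0.6154 0.036 ] [ 0.6169 -0.0138]
near top edge z.101 [0.60661291 0.0117414  0.101     ] far [0.66567688 0.01739318 0.101     ]
gauge tip face edge top [0.61627731 0.06551657 0.2302    ] [0.55426506 0.06400984 0.22656752]
```

>>> carry_out:
  moves: [0,0,0,0,0,0,0.0769,0,0,0,0,0,0,0.0769,0,0,0,0,0,0,0.0769,0,0,0,0,0,0,0.0769,0,0,0,0,0,0,0.0769,0,0,0,0,0,0,0.0769,0,0,0,0,0,0,0.0769,0,0,0,0,0,0,0.0769,0,0,0,0,0,0,0.0769,0,0,0,0,0,0,0.0769]

```text
t: 19.72
tool_pos: [0.5544, 0.0638, 0.2263]
orientation: [-2.606, 1.754, 0.0]
force: [0.5, -0.8, -3.0]
finger_gap: 0.0349
grasp_force: 81.0
```

>>> carry_out:
  moves: [0,0,0,0,0,0,0.0769,0,0,0,0,0,0,0.0769,0,0,0,0,0,0,0.0769,0,0,0,0,0,0,0.0769,0,0,0,0,0,0,0.0769,0,0,0,0,0,0,0.0769,0,0,0,0,0,0,0.0769,0,0,0,0,0,0,0.0769,0,0,0,0,0,0,0.0769,0,0,0,0,0,0,0.0769]

```text
t: 20.55
tool_pos: [0.5544, 0.0639, 0.2263]
orientation: [-1.149, 2.924, 0.0]
force: [0.2, -0.4, -3.3]
finger_gap: 0.0348
grasp_force: 81.0
```

>>> carry_out:
  moves: [0,0,0,0,0,0,0.0769,0,0,0,0,0,0,0.0769,0,0,0,0,0,0,0.0769,0,0,0,0,0,0,0.0769,0,0,0,0,0,0,0.0769,0,0,0,0,0,0,0.0769,0,0.61,0.55,0.6,0,0,0,0,0.61,0.55,0.6,0,0,0,0,0.61,0.55,0.6,0,0,0,0,0.61,0.55,0.6,0,0,0]

```text
t: 21.38
tool_pos: [0.5037, 0.1067, 0.1777]
orientation: [0.046, -3.141, -0.0]
force: [0.4, 0.4, -2.2]
finger_gap: 0.0347
grasp_force: 81.1
```

>>> carry_out:
  moves: [0,0,0,0.805,0,0,0,0,0,0,0.805,0,0,0,0,0,0,0.805,0,0,0,0,0,0,0.805,0,0,0,0,0,0,0.805,0,0,0,0,0,0,0.805,0,0,0,0,0,0,0,0,0,0,0,0,0,0,0,0,0,0,0,0,0,0,0,0,0,0,0,0,0,0,0]

```text
t: 22.22
tool_pos: [0.5051, 0.1067, 0.0834]
orientation: [-0.047, 3.139, 0.001]
force: [0.5, -0.3, -3.3]
finger_gap: 0.0349
grasp_force: 81.0
```

```bash
python3 look.py w8
python3 - <<'E'
from h import *
p=read_camera("scene");im=np.array(p["image"])
c=im[200:320,280:440,::-1];cv2.imwrite("pics/s8.png",cv2.resize(c,None,fx=5,fy=5,interpolation=cv2.INTER_CUBIC))
for q in ["gauge","nogo_tip","go_tip","bushing_left"]:
    print(q,[(np.round(world(p,d["position"]),4).tolist(),round(d["confidence"],2)) for d in pinpoint(p,q)[:2]])
E
```

```text
[0.5051 0.1067 0.0834] 181.71822805471209 [-4.70706571e-02  3.13898712e+00  1.42682288e-03] 0.034891298860655125 [ 0.5158221  -0.28264509 -3.30752962]
gauge [([0.508, 0.1084, 0.0737], 0.66)]
nogo_tip [([0.4457, 0.1057, 0.0779], 0.8), ([0.64, 0.0122, -0.0022], 0.7)]
go_tip [([0.5824, 0.1135, 0.0768], 0.92), ([0.4505, 0.2855, -0.0025], 0.33)]
bushing_left [([0.5755, -0.2584, 0.0268], 0.91), ([0.6817, 0.2669, 0.0281], 0.84)]
```

View pics/s8.png

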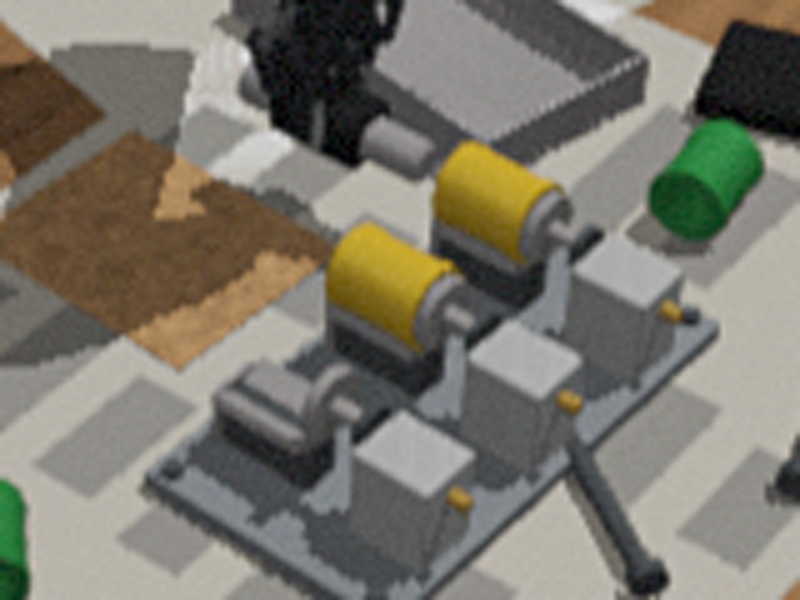

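>>> carry_out:
  moves: [0,-0.2,0,0.05,0,0,0,0,-0.2,0,0,0,0,0,0,-0.2,0,0,0,0,0,0,-0.2,0,0,0,0,0,0,-0.2,0,0,0,0,0,0,-0.2,0,0,0,0,0,0,-0.2,0,0,0,0,0,0,-0.2,0,0,0,0,0,0,-0.1,0,0,0,0,0,0,0,0,0,0,0,0]

```text
t: 23.35
tool_pos: [0.539, 0.1076, 0.0808]
orientation: [-0.047, 3.14, 0.001]
force: [1.6, 1.4, -2.2]
finger_gap: 0.0351
grasp_force: 81.2
```

>>> carry_out:
  moves: [0,-0.18,0,0,0,0,0,0,-0.18,0,0,0,0,0,0,-0.18,0,0,0,0,0,0,-0.18,0,0,0,0,0,0,-0.18,0,0,0,0,0,0,-0.18,0,0,0,0,0,0,-0.18,0,0,0,0,0,0,-0.15,0,0,0,0,0,0,-0.05,0,0,0,0,0,0,0,0,0,0,0,0]

```text
t: 24.18
tool_pos: [0.568, 0.1084, 0.0808]
orientation: [-0.047, 3.141, 0.001]
force: [-0.1, 3.0, -0.7]
finger_gap: 0.0351
grasp_force: 81.3
```

>>> carry_out:
  moves: [0,-0.1,0,0,0,0,0,0,-0.1,0,0,0,0,0,0,0,0,0,0,0,0,0,0,0,0,0,0,0,0,0,0,0,0,0,0,0,0,0,0,0,0,0,0,0,0,0,0,0,0,0,0,0,0,0,0,0,0,0,0,0,0,0,0,0,0,0,0,0,0,0]

```text
t: 25.02
tool_pos: [0.5684, 0.1084, 0.0808]
orientation: [0.047, -3.134, 0.001]
force: [-21.1, 4.9, 8.2]
finger_gap: 0.0351
grasp_force: 82.7
```

>>> carry_out:
  moves: [0,0.5,0,0,0,0,0,0,1,0,0,0,0,0,0,1,0,0,0,0,0,0,1,0,0,0,0,0,0,0.5,0,0,0,0,0,0,0,0,0,0,0,-0.0769,0,0,0,0,0,0,-0.0769,0,0,0,0,0,0,-0.0769,0,0,0,0,0,0,-0.0769,0,0,0,0,0,0,-0.0769]

```text
t: 25.85
tool_pos: [0.4914, 0.1052, 0.0804]
orientation: [0.987, -2.982, 0.001]
force: [-0.2, 0.1, -3.7]
finger_gap: 0.0348
grasp_force: 81.0
```

>>> carry_out:
  moves: [0,0,0,0,0,0,-0.0769,0,0,0,0,0,0,-0.0769,0,0,0,0,0,0,-0.0769,0,0,0,0,0,0,-0.0769,0,0,0,0,0,0,-0.0769,0,0,0,0,0,0,-0.0769,0,0,0,0,0,0,-0.0769,0,0,0,0,0,0,-0.0769,0,0,0,0,0,0,-0.0769,0,0,0,0,0,0,-0.0769]

```text
t: 26.68
tool_pos: [0.4914, 0.1051, 0.0803]
orientation: [2.505, -1.894, 0.001]
force: [0.8, -0.4, -2.5]
finger_gap: 0.0345
grasp_force: 81.0
```

>>> carry_out:
  moves: [0,0,0,0,0,0,-0.0769,0,0,0,0,0,0,-0.0769,0,0,0,0,0,0,-0.0769,0,0,0,0,0,0,-0.0769,0,0,0,0,0,0,-0.0769,0,0,0,0,0,0,-0.0769,0,0,0,0,0,0,-0.0769,0,0,0,0,0,0,-0.0769,0,0,0,0,0,0,-0.0769,0,0,0,0,0,0,-0.0769]

```text
t: 27.52
tool_pos: [0.4915, 0.1051, 0.0803]
orientation: [3.137, -0.136, -0.001]
force: [0.0, 0.5, -3.1]
finger_gap: 0.035
grasp_force: 81.0
```

>>> carry_out:
  moves: [0,0,0,0,0,0,-0.0769,0,0.3,-0.04,0,0,0,0,0,0.3,0,0,0,0,0,0,0.3,0,0,0,0,0,0,0.3,0,0,0,0,0,0,0.3,0,0,0,0,0,0,0.3,0,0,0,0,0,0,0.3,0,0,0,0,0,0,0.2,0,0,0,0,0,0,0,0,0,0,0,0]

```text
t: 28.35
tool_pos: [0.5382, 0.108, 0.0805]
orientation: [3.141, 0.044, -0.001]
force: [-0.6, 0.1, -3.2]
finger_gap: 0.0345
grasp_force: 81.0
```

```bash
python3 look.py w9 gauge nogo_tip bushing_left
```

```text
[0.5382 0.108  0.0805] 1.6193537773325277 [ 3.14103021e+00  4.43905100e-02 -5.25843587e-04] 0.034502931610252495 [-0.59312929  0.12970091 -3.1552235 ]
gauge []
nogo_tip [([0.5983, 0.1094, 0.0771], [0.0602, 0.0004, 0.0033], 0.64), ([0.4566, 0.2806, 0.0031], [-0.0767, -0.1748, 0.0774], 0.35)]
bushing_left [([0.637, 0.1091, 0.0759], [0.0989, 0.0017, 0.0045], 0.92)]
```

View pics/w9.png

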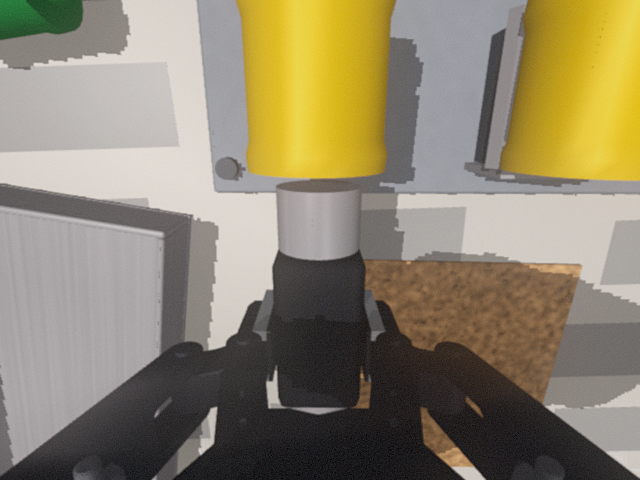

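The image shows the no-go end centred at column 319 and the bushing at about column 316.5, a few mm short of contact. I'll press.

>>> carry_out:
  moves: [0,0.15,-0.04,0,0,0,0,0,0.15,0,0,0,0,0,0,0.1,0,0,0,0,0,0,0.1,0,0,0,0,0,0,0.05,0,0,0,0,0,0,0,0,0,0,0,0,0,0,0,0,0,0,0,0,0,0,0,0,0,0,0,0,0,0,0,0,0,0,0,0,0,0,0,0]

```text
t: 29.38
tool_pos: [0.5451, 0.109, 0.0804]
orientation: [3.14, 0.046, -0.013]
force: [-20.4, 1.8, 7.3]
finger_gap: 0.0346
grasp_force: 82.4
```

>>> carry_out:
  moves: [0,-0.5,0,0,0,0,0,0,-1,0,0,0,0,0,0,-1,0,0,0,0,0,0,-0.5,0,0,0,0,0,0,0,1,0,0,0,0,0,0,1,0,0,0,0,0,0,1,0,0,0,0,0,0,1,0,0,0,0,0,0,1,0,0,0,0,0,0,0,0,0,0,0.0769]

```text
t: 30.22
tool_pos: [0.4914, 0.0051, 0.0809]
orientation: [3.138, -0.145, 0.0]
force: [1.0, 0.5, -3.1]
finger_gap: 0.0346
grasp_force: 81.2
```

>>> carry_out:
  moves: [0,0,0,0,0,0,0.0769,0,0,0,0,0,0,0.0769,0,0,0,0,0,0,0.0769,0,0,0,0,0,0,0.0769,0,0,0,0,0,0,0.0769,0,0,0,0,0,0,0.0769,0,0,0,0,0,0,0.0769,0,0,0,0,0,0,0.0769,0,0,0,0,0,0,0.0769,0,0,0,0,0,0,0.0769]

```text
t: 31.05
tool_pos: [0.4916, 0.0075, 0.0808]
orientation: [-2.495, 1.908, -0.0]
force: [-0.0, 0.1, -3.0]
finger_gap: 0.0349
grasp_force: 81.2
```

>>> carry_out:
  moves: [0,0,0,0,0,0,0.0769,0,0,0,0,0,0,0.0769,0,0,0,0,0,0,0.0769,0,0,0,0,0,0,0.0769,0,0,0,0,0,0,0.0769,0,0,0,0,0,0,0.0769,0,0,0,0,0,0,0.0769,0,0,0,0,0,0,0.0769,0,0,0,0,0,0,0.0769,0,0,0,0,0,0,0.0769]

```text
t: 31.88
tool_pos: [0.4916, 0.0075, 0.0809]
orientation: [-0.97, 2.988, 0.0]
force: [0.2, 0.3, -2.6]
finger_gap: 0.0344
grasp_force: 81.2
```

>>> carry_out:
  moves: [0,0,0,0,0,0,0.0769,0,0,0,0,0,0,0.0769,0,0,0,0,0,0,0.0769,0,0,0,0,0,0,0.0769,0,0,0,0,0,0,0.0769,0,-0.45,0,0,0,0,0,0,-0.45,0,0,0,0,0,0,-0.45,0,0,0,0,0,0,0,0,0,0,0,0,0,0,0,0,0,0,0]

```text
t: 32.72
tool_pos: [0.5184, 0.0082, 0.0805]
orientation: [0.046, -3.141, 0.0]
force: [-0.1, -0.3, -4.3]
finger_gap: 0.0352
grasp_force: 81.2
```

>>> carry_out:
  moves: [0,-0.2,0,0,0,0,0,0,-0.2,0,0,0,0,0,0,-0.2,0,0,0,0,0,0,-0.2,0,0,0,0,0,0,-0.2,0,0,0,0,0,0,-0.2,0,0,0,0,0,0,-0.2,0,0,0,0,0,0,-0.2,0,0,0,0,0,0,0,0,0,0,0,0,0,0,0,0,0,0,0]

```text
t: 33.55
tool_pos: [0.5505, 0.0092, 0.0805]
orientation: [0.047, -3.141, 0.0]
force: [-0.5, 0.1, -3.0]
finger_gap: 0.0346
grasp_force: 81.2
```

>>> carry_out:
  moves: [0,-0.2,0,0,0,0,0,0,-0.2,0,0,0,0,0,0,-0.2,0,0,0,0,0,0,-0.2,0,0,0,0,0,0,-0.2,0,0,0,0,0,0,-0.15,0,0,0,0,0,0,0,0,0,0,0,0,0,0,0,0,0,0,0,0,0,0,0,0,0,0,0,0,0,0,0,0,0]

```text
t: 34.38
tool_pos: [0.5708, 0.0098, 0.0805]
orientation: [0.046, -3.134, 0.001]
force: [-15.1, 2.3, 4.9]
finger_gap: 0.0348
grasp_force: 82.2
```

>>> carry_out:
  moves: [0,0,0,0,0,0,0,0,0,0,0,0,0,0,0,0.5,0,0,0,0,0,0,1,0,0,0,0,0,0,1,0,0,0,0,0,0,1,0,0,0,0,0,0,0.5,0,0,0,0,0,0,0,0,0,0,0,-0.0769,0,0,0,0,0,0,-0.0769,0,0,0,0,0,0,-0.0769]

```text
t: 35.22
tool_pos: [0.4936, 0.0077, 0.0811]
orientation: [-0.621, 3.079, 0.0]
force: [0.0, -0.5, -3.5]
finger_gap: 0.0351
grasp_force: 81.2
```

>>> carry_out:
  moves: [0,0,0,0,0,0,-0.0769,0,0,0,0,0,0,-0.0769,0,0,0,0,0,0,-0.0769,0,0,0,0,0,0,-0.0769,0,0,0,0,0,0,-0.0769,0,0,0,0,0,0,-0.0769,0,0,0,0,0,0,-0.0769,0,0,0,0,0,0,-0.0769,0,0,0,0,0,0,-0.0769,0,0,0,0,0,0,-0.0769]

```text
t: 36.05
tool_pos: [0.4937, 0.0076, 0.0808]
orientation: [-2.26, 2.182, -0.0]
force: [-0.2, -0.6, -2.7]
finger_gap: 0.0349
grasp_force: 81.2
```

>>> carry_out:
  moves: [0,0,0,0,0,0,-0.0769,0,0,0,0,0,0,-0.0769,0,0,0,0,0,0,-0.0769,0,0,0,0,0,0,-0.0769,0,0,0,0,0,0,-0.0769,0,0,0,0,0,0,-0.0769,0,0,0,0,0,0,-0.0769,0,0,0,0,0,0,-0.0769,0,0,0,0,0,0,-0.0769,0,0,0,0,0,0,-0.0769]

```text
t: 36.88
tool_pos: [0.4937, 0.0076, 0.0808]
orientation: [-3.099, 0.512, -0.0]
force: [-0.0, 0.7, -3.5]
finger_gap: 0.0346
grasp_force: 81.2
```

>>> carry_out:
  moves: [0,0,0,0,0,0,-0.0769,0,0,0,0,0,0,-0.0769,0,0,0,0,0,0,-0.0769,0,0.45,0,0,0,0,0,0,0.45,0,0,0,0,0,0,0.45,0,0,0,0,0,0,0.45,0,0,0,0,0,0,0.45,0,0,0,0,0,0,0,0,0,0,0,0,0,0,0,0,0,0,0]

```text
t: 37.72
tool_pos: [0.5385, 0.0088, 0.0804]
orientation: [3.141, 0.045, -0.001]
force: [-0.4, 0.6, -3.0]
finger_gap: 0.0347
grasp_force: 81.2
```

```bash
python3 look.py w10 nogo_tip bushing_middle gauge_mat
```

```text
[0.5385 0.0088 0.0804] 1.6304044914652067 [ 3.14116933e+00  4.46954579e-02 -1.33559531e-03] 0.034652290507616375 [-0.41796288  0.61532243 -2.97559317]
nogo_tip [([0.5992, 0.0095, 0.0739], [0.0607, 0.0011, 0.0064], 0.75)]
bushing_middle [([0.6386, 0.0097, 0.0767], [0.1001, 0.002, 0.0036], 0.77)]
gauge_mat []
```

Aligned, so I'll press.

>>> carry_out:
  moves: [0,0.2,0,0,0,0,0,0,0.15,0,0,0,0,0,0,0.15,0,0,0,0,0,0,0.1,0,0,0,0,0,0,0.1,0,0,0,0,0,0,0,0,0,0,0,0,0,0,0,0,0,0,0,0,0,0,0,0,0,0,0,0,0,0,0,0,0,0,0,0,0,0,0,0]

```text
t: 38.75
tool_pos: [0.5476, 0.0087, 0.08]
orientation: [3.14, 0.045, -0.019]
force: [-26.1, 2.7, 9.6]
finger_gap: 0.0346
grasp_force: 82.9
```

>>> carry_out:
  moves: [0,-0.5,0,0,0,0,0,0,-1,0,0,0,0,0,0,-1,0,0,0,0,0,0,-1,0,0,0,0,0,0,-1,0,0,0,0,0,0,-0.6,0,0,0,0,0,0,0,0,0.7,0,0,0,0,0,0,0.7,0,0,0,0,0,0,0.6,0,0,0,0,0,0,0.5,0,0,0]

```text
t: 39.58
tool_pos: [0.4503, 0.0064, 0.03]
orientation: [-3.141, -0.045, 0.0]
force: [0.4, 0.1, -2.8]
finger_gap: 0.0343
grasp_force: 81.3
```

>>> carry_out:
  moves: [0,0,0,0.05,0,0,0,0,0,0,0,0,0,0,0,0,0,0,0,0,0,1,0,0,0,0,0,0,1,0,0,0,0,0,0,1,0,0,0,0,0,0,1,0,0,0,0,0,0,1,0,0,-0.5,0,0,0,1,0,0,-1,0,0,0,1,0,0,-1,0,0,0]

```text
t: 40.42
tool_pos: [0.4501, 0.0061, 0.0807]
orientation: [3.141, 0.045, -0.001]
force: [0.6, -0.0, -0.0]
finger_gap: 0.0855
grasp_force: 0.0
```

>>> carry_out:
  moves: [1,0,0,-1,0,0,0,1,0,0,-1,0,0,0,1,0,0,-1,0,0,0,1,0,0,-1,0,0,0,1,0,0,-1,0,0,0,1,0,0,-1,0,0,0,1,0,0,0,0,0,0,1,0,0,0,0,0,0,1,0,0,0,0,0,0,1,0,0,0,0,0,0]

```text
t: 41.25
tool_pos: [0.4501, 0.0062, 0.199]
orientation: [3.141, 0.045, -0.002]
force: [-0.1, 0.5, 0.2]
finger_gap: 0.0851
grasp_force: 0.0
```

```bash
python3 look.py w11 gauge go_tip nogo_tip gauge_mat valve_pivot handle_end tray
```

```text
[0.4501 0.0062 0.199 ] 1.652846915466912 [ 3.14111281e+00  4.53099577e-02 -1.95792290e-03] 0.08509424236273963 [-0.05259281  0.49143202  0.21078122]
gauge [([0.4511, 0.004, 0.0235], [0.0012, 0.0022, 0.1755], 0.97), ([0.3764, 0.0002, 0.0234], [-0.0736, 0.0039, 0.1757], 0.38)]
go_tip [([0.3791, -0.0002, 0.023], [-0.0709, 0.0044, 0.1761], 0.6)]
nogo_tip [([0.5092, 0.0065, 0.024], [0.0594, 0.0014, 0.1749], 0.69), ([0.4566, 0.2824, 0.0028], [0.0147, -0.2759, 0.1961], 0.32)]
gauge_mat [([0.4618, -0.193, 0.1051], [0.0061, 0.1995, 0.0939], 0.28)]
valve_pivot []
handle_end [([0.462, -0.1939, 0.1037], [0.0063, 0.2004, 0.0954], 0.85)]
tray [([0.4562, 0.2821, 0.0005], [0.0143, -0.2756, 0.1984], 0.67)]
```

View pics/w11.png

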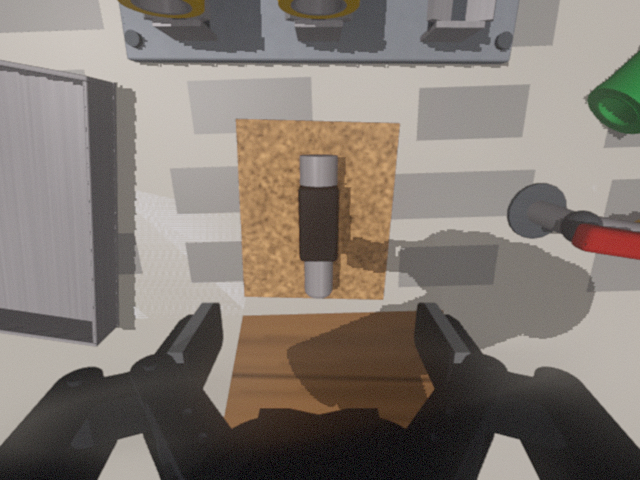

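>>> carry_out:
  moves: [0,0,0,0,0,0,0.018,0,0.273,0.968,0,0,0,0,0,0.273,0.968,0,0,0,0,0,0.273,0.968,0,0,0,0,0,0.273,0.968,0,0,0,0,0,0.273,0.968,0,0,0,0,0,0.273,0.968,0,0,0,0,0,0.273,0.968,0,0,0,0,0,0.273,0.968,0,0,0,0,0,0.273,0.968,0,0,0,0]

```text
t: 42.48
tool_pos: [0.4998, -0.1689, 0.1996]
orientation: [-3.141, -0.001, 0.0]
force: [0.5, 0.1, 0.2]
finger_gap: -0.0003
grasp_force: 0.0
```

>>> carry_out:
  moves: [0,0.273,0.968,0,0,0,0,0,0.273,0.968,0,0,0,0,0,0,0,0.9,0,0,0,0,0,0,0.9,0,0,0,0,0,0,0.9,0,0,0,0,0,0,0.9,0,0,0,0,0,0,0.9,0,0,0,0,0,0,0,0,0,0,0,0,0,0,0,0,0,0,0,0,0,0,0,0]

```text
t: 43.32
tool_pos: [0.5112, -0.2069, 0.111]
orientation: [3.141, 0.001, 0.002]
force: [0.7, -0.7, 1.1]
finger_gap: 0.0001
grasp_force: 0.0
```

>>> carry_out:
  moves: [0,-0.75,-0.075,0.1,0,0,0,0,-0.75,-0.075,0,0,0,0,0,-0.65,-0.125,0,0,0,0,0,-0.65,-0.125,0,0,0,0,0,-0.775,0.1,0,0,0,0,0,-0.775,0.1,0,0,0,0,0,-0.825,0.46,0,0,0,0,0,-0.825,0.46,0,0,0,0,0,-0.475,0.54,0,0,0,0,0,-0.475,0.54,0,0,0,0]

```text
t: 44.15
tool_pos: [0.3734, -0.2428, 0.1105]
orientation: [3.141, 0.003, 0.012]
force: [4.1, 3.5, 0.6]
finger_gap: 0.0
grasp_force: 2.0
```

>>> carry_out:
  moves: [0,-0.225,0.475,0,0,0,0,0,-0.225,0.475,0,0,0,0,0,0,0.1,0,0,0,0,0,0,0.1,0,0,0,0,0,0,0,0,0,0,0,0,0,0,0,0,0,0,0,0,0,0,0,0,0,0,0,0,0,0,0,0,0,0,0,0,0,0,0,0,0,0,0,0,0,0]

```text
t: 44.98
tool_pos: [0.3659, -0.2596, 0.11]
orientation: [-3.13, -0.007, -0.012]
force: [1.0, 39.8, 14.7]
finger_gap: 0.0
grasp_force: 19.9
```

>>> carry_out:
  moves: [0,0,-0.5,0,0,0,0,0,0,-1,0,0,0,0,0,0,-0.2,-0.5,0,0,-0.018,0,0,0,-1,0,0,0,0,0,0,-1,0,0,0,0,0,0,-1,0,0,0,0,0,0,-1,0,0,0,0,0,0,-1,0,0,0,1,0.99,-0.826,0,0,0,0,1,0.99,-0.826,0,0,0,0]

```text
t: 45.82
tool_pos: [0.4023, -0.1981, 0.2218]
orientation: [3.14, 0.043, 0.01]
force: [0.0, 0.6, -0.5]
finger_gap: 0.0233
grasp_force: 0.0
```

>>> carry_out:
  moves: [1,0.99,-0.826,0,0,0,0,1,0.99,-0.826,0,0,0,0,1,0.99,-0.826,0,0,0,0,1,0.99,-0.826,0,0,0,0,1,0.99,-0.826,0,0,0,0,1,0.99,-0.826,0,0,0,0,1,0.99,-0.826,0,0,0,0,1,0.99,-0.826,0,0,0,0,1,0.99,-0.826,0,0,0,0,1,0.99,-0.826,0,0,0,0]

```text
t: 46.65
tool_pos: [0.5959, -0.0261, 0.2197]
orientation: [3.141, 0.047, 0.004]
force: [-0.7, -0.5, 0.1]
finger_gap: 0.0854
grasp_force: 0.0
```

```bash
python3 look.py w12 bushing_middle bushing_left
python3 - <<'E'
from h import *
p=read_camera("top");save(p,"t12")
for q in ["valve_pivot","handle_end","gauge","gauge_mat","tray","bushing_left"]:
    print(q,[(np.round(world(p,d["position"]),4).tolist(),round(d["confidence"],2)) for d in pinpoint(p,q)[:3]])
p=read_camera("scene");save(p,"s12")
for q in ["valve_pivot","handle_end","gauge","tray","bushing_left"]:
    print(q,[(np.round(world(p,d["position"]),4).tolist(),round(d["confidence"],2)) for d in pinpoint(p,q)[:3]])
E
```

```text
[ 0.5959 -0.0261  0.2197] 1.71491727415925 [3.14119166 0.04701294 0.00399972] 0.08538942981883157 [-0.70969351 -0.48257163  0.07242921]
bushing_middle [([0.636, 0.0068, 0.0759], [0.0407, -0.0318, 0.1439], 0.75)]
bushing_left [([0.6361, 0.1079, 0.0759], [0.0439, -0.1328, 0.1439], 0.92), ([0.5782, -0.2611, 0.0229], [-0.0252, 0.2343, 0.1968], 0.9)]
valve_pivot [([0.4504, -0.2955, 0.1046], 0.75), ([0.4914, -0.5256, -0.0013], 0.55)]
handle_end [([0.3539, -0.2777, 0.1085], 0.74)]
gauge [([0.4519, 0.0085, 0.0236], 0.57)]
gauge_mat [([0.4492, 0.0053, 0.0065], 0.94), ([0.4529, -0.2952, 0.1042], 0.35)]
tray [([0.4521, 0.2846, 0.0036], 0.96)]
bushing_left [([0.5762, -0.2648, 0.0278], 0.56), ([0.6774, 0.2675, 0.0278], 0.55)]
valve_pivot [([0.453, -0.2888, 0.1093], 0.52), ([0.637, 0.0127, 0.0776], 0.31)]
handle_end [([0.3514, -0.2761, 0.1066], 0.61)]
gauge [([0.4534, 0.0081, 0.0207], 0.91)]
tray [([0.45, 0.2839, -0.0011], 0.65)]
bushing_left [([0.5768, -0.2568, 0.0276], 0.87), ([0.6325, 0.1096, 0.077], 0.79), ([0.6786, 0.2678, 0.0282], 0.61)]
```

View pics/s12.png

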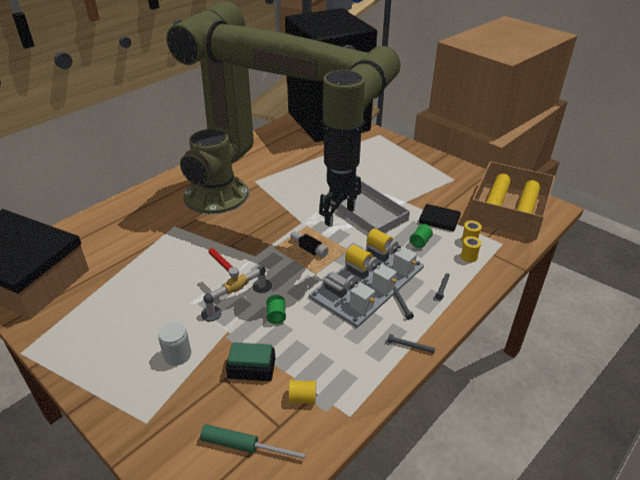

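>>> carry_out:
  moves: [1,0.69,-0.605,0,0,0,0,1,0.69,-0.605,0,0,0,0,1,0.69,-0.605,0,0,0,0,1,0,0,0.9,0,0,0,1,0,0,0.9,0,0,0,1,0,0,0.9,0,0,0,1,0,0,0.9,0,0,0,1,0,0,0.6,0,0,0,1,0,0,0,0,0,0,1,0,0,0,0,0,0]
  newtons: 50

```text
t: 48.28
tool_pos: [0.6346, 0.0106, 0.1335]
orientation: [3.141, 0.045, -0.002]
force: [-0.4, 0.6, 0.7]
finger_gap: 0.0853
grasp_force: 0.0
```

>>> carry_out:
  moves: [1,0,0,0.87,0,0,0,1,0,0,0.87,0,0,0,1,0,0,0.87,0,0,0,1,0,0,0,0,0,0,0,0,0,0,0,0,0,0,0,0,0,0,0,0,0,0,0,0,0,0,0,0,0,0,0,0,0,0,0,0,0,0,0,0,0,0,0,0,0,0,0,0]

```text
t: 49.12
tool_pos: [0.6361, 0.0115, 0.0842]
orientation: [-3.14, -0.046, -0.007]
force: [-1.0, 3.1, 6.4]
finger_gap: 0.0503
grasp_force: 53.7
```

>>> carry_out:
  moves: [0,0,0,-0.5,0,0,0,0,0,0,-1,0,0,0,0,0,0,-1,0,0,0,0,0,0,-1,0,0,0,0,0,0,-1,0,0,0,0,0,0,-1,0,0,0,0,-0.457,-0.983,0,0,0,0,0,-0.457,-0.983,0,0,0,0,0,-0.457,-0.983,0,0,0,0,0,-0.457,-0.983,0,0,0,0]

```text
t: 49.95
tool_pos: [0.5952, 0.0887, 0.1917]
orientation: [3.141, 0.044, -0.001]
force: [-0.2, 0.5, -2.4]
finger_gap: 0.0508
grasp_force: 52.8
```

>>> carry_out:
  moves: [0,-0.457,-0.983,0,0,0,0,0,-0.457,-0.983,0,0,0,0,0,-0.457,-0.983,0,0,0,0,0,-0.457,-0.983,0,0,0,0,0,-0.457,-0.983,0,0,0,0,0,-0.457,-0.983,0,0,0,0,0,-0.457,-0.983,0,0,0,0,0,-0.457,-0.983,0,0,0,0,0,-0.457,-0.983,0,0,0,0,0,-0.457,-0.983,0,0,0,0]

```text
t: 50.78
tool_pos: [0.4982, 0.2827, 0.1919]
orientation: [3.141, 0.045, -0.001]
force: [0.6, -0.7, -1.6]
finger_gap: 0.0509
grasp_force: 52.8
```

```bash
python3 look.py w13 bushing_middle tray; python3 -c "
from h import *
p=read_camera('scene');print([np.round(world(p,d['position']),3) for d in pinpoint(p,'bushing_left')[:4]])"
```

```text
[0.4982 0.2827 0.1919] 1.6391352282714728 [ 3.14093435e+00  4.49314710e-02 -6.24146735e-04] 0.05086127759791252 [ 0.62760159 -0.693849   -1.58893042]
bushing_middle [([0.5023, 0.2838, 0.1846], [0.0041, -0.0009, 0.0073], 0.69)]
tray [([0.4491, 0.007, -0.0004], [-0.0569, 0.2741, 0.1924], 0.25)]
[array([0.636, 0.109, 0.081]), array([0.679, 0.269, 0.027]), array([ 0.574, -0.259,  0.025]), array([ 0.455, -0.29 ,  0.109])]
```

View pics/w13.png

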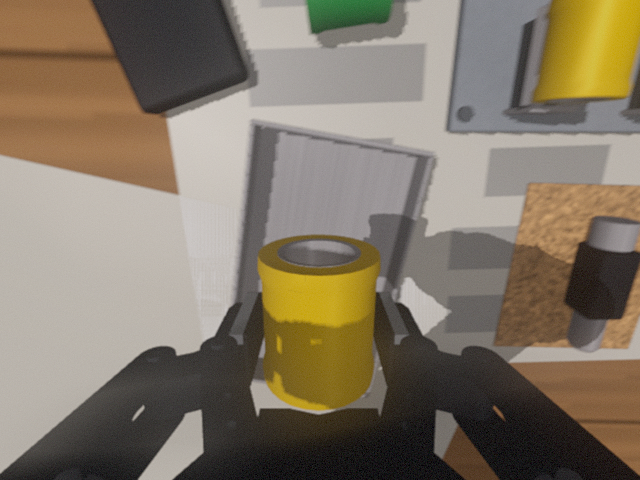

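>>> carry_out:
  moves: [0,0,0.25,0,0,0,0.05,0,0,0,0,0,0,0.05,0,0,0,0.95,0,0,0,0,0,0,0.95,0,0,0,0,0,0,0.95,0,0,0,0,0,0,0.95,0,0,0,0,0,0,0.95,0,0,0,0,0,0,0.95,0,0,0,0,0,0,0.9,0,0,0,0,0,0,0.7,0,0,0]

```text
t: 51.87
tool_pos: [0.499, 0.2757, 0.0439]
orientation: [3.134, -0.204, -0.002]
force: [0.2, 0.8, -2.4]
finger_gap: 0.0507
grasp_force: 52.9
```

>>> carry_out:
  moves: [0,0,0,0,0,0,0,0,0,0,0.1,0,0,0,0,0,0,0,0,0,0,0,0,0,0,0,0,0,0,0,0,0,0,0,0,0,0,0,0,0,0,0,0,0,0,0,0,0,0,0,0,0,0,0,0,0,0,0,0,0,0,0,0,0,0,0,0,0,0,0]

```text
t: 52.7
tool_pos: [0.499, 0.2773, 0.0436]
orientation: [-3.135, 0.201, 0.0]
force: [-0.5, 0.1, -1.7]
finger_gap: 0.0507
grasp_force: 52.8
```

>>> carry_out:
  moves: [0,0,0,0.1,0,0,0,0,0,0,0.08,0,0,0,0,0,0,0,0,0,0,0.9,0,0,0,0,0,0,0.9,0,0,0,0,0,0,0.9,0,0,0,0,0,0,0.9,0,0,0,0,0,0,0.9,0,0,-0.6,0,0,0,0.9,0,0,-1,0,0,0,0.9,0,0,-1,0,0,0]

```text
t: 53.53
tool_pos: [0.4989, 0.2769, 0.093]
orientation: [3.134, -0.201, -0.001]
force: [0.3, 0.5, 0.4]
finger_gap: 0.0772
grasp_force: 0.0
```

>>> carry_out:
  moves: [1,0,0,-1,0,0,0,1,0,0,-1,0,0,0,1,0,0,-1,0,0,0,1,0,0,-1,0,0,0,1,0,0,-1,0,0,0,1,0,0,0,0,0,-0.05,1,0,0,0,0,0,-0.05,1,0,0,0,0,0,0,1,0,0,0,0,0,0,1,0,0,0,0,0,0]

```text
t: 54.37
tool_pos: [0.499, 0.2771, 0.1922]
orientation: [-3.141, -0.042, -0.0]
force: [0.1, -0.1, 0.2]
finger_gap: 0.0853
grasp_force: 0.0
```

```bash
python3 look.py w14 bushing_middle tray
```

```text
[0.499  0.2771 0.1922] -358.47199273682475 [-3.14128822e+00 -4.18896101e-02 -2.35280293e-05] 0.08533884236902087 [ 0.12582522 -0.07534207  0.16532061]
bushing_middle [([0.5002, 0.2741, 0.0291], [0.0011, 0.0031, 0.1631], 0.57)]
tray [([0.4575, 0.2828, 0.0018], [-0.0413, -0.0068, 0.1904], 0.57)]
```

View pics/w14.png

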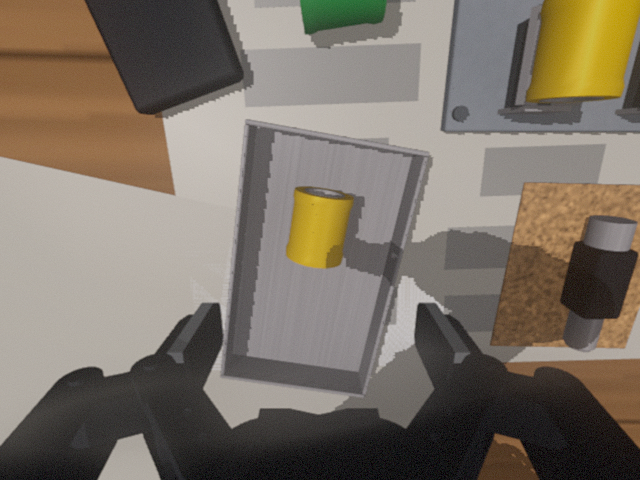

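>>> carry_out:
  moves: [1,0.731,0.942,0,0,0,0,1,0.731,0.942,0,0,0,0,1,0.731,0.942,0,0,0,0,1,0.731,0.942,0,0,0,0,1,0.731,0.942,0,0,0,0,1,0.731,0.942,0,0,0,0,1,0.731,0.942,0,0,0,0,1,0.731,0.942,0,0,0,0,1,0.731,0.942,0,0,0,0,1,0,0,0,0,0,0]

```text
t: 55.35
tool_pos: [0.637, 0.1084, 0.191]
orientation: [3.14, 0.039, -0.002]
force: [-0.7, 1.1, -0.1]
finger_gap: 0.0856
grasp_force: 0.0
```

>>> carry_out:
  moves: [1,0,0,0.95,0,0,0,1,0,0,0.95,0,0,0,1,0,0,0.95,0,0,0,1,0,0,0,0,0,0,1,0,0,0,0,0,0,1,0,0,0,0,0,0,1,0,0,0,0,0,0,1,0,0,0,0,0,0,1,0,0,0,0,0,0,1,0,0,0,0,0,0]

```text
t: 56.18
tool_pos: [0.6356, 0.1117, 0.1356]
orientation: [-3.141, -0.045, -0.001]
force: [0.6, 0.3, 0.7]
finger_gap: 0.085
grasp_force: 0.0
```

>>> carry_out:
  moves: [1,0,0,0.87,0,0,0,1,0,0,0.87,0,0,0,1,0,0,0.87,0,0,0,1,0,0,0,0,0,0,0,0,0,0,0,0,0,0,0,0,0,0,0,0,0,0,0,0,0,0,0,0,0,0,0,0,0,0,0,0,0,0,0,0,0,0,0,0,0,0,0,0]

```text
t: 57.02
tool_pos: [0.6365, 0.1117, 0.085]
orientation: [-3.141, -0.046, -0.005]
force: [-1.0, -1.4, 6.7]
finger_gap: 0.0505
grasp_force: 54.5
```

>>> carry_out:
  moves: [0,0,0,-0.5,0,0,0,0,0,0,-1,0,0,0,0,0,0,-1,0,0,0,0,0,0,-1,0,0,0,0,0,0,-1,0,0,0,0,0,0,-1,0,0,0,0,-0.935,-0.767,0,0,0,0,0,-0.935,-0.767,0,0,0,0,0,-0.935,-0.767,0,0,0,0,0,-0.935,-0.767,0,0,0,0]

```text
t: 57.85
tool_pos: [0.5577, 0.1712, 0.1926]
orientation: [-3.141, -0.045, 0.002]
force: [0.0, 0.3, -1.2]
finger_gap: 0.0509
grasp_force: 53.7
```

>>> carry_out:
  moves: [0,-0.935,-0.767,0,0,0,0,0,-0.935,-0.767,0,0,0,0,0,-0.935,-0.767,0,0,0,0,0,-0.935,-0.767,0,0,0,0,0,-0.935,-0.767,0,0,0,0,0,-0.935,-0.767,0,0,0,0,0,-0.935,-0.767,0,0,0,0,0,-0.935,-0.767,0,0,0,0,0,0,0,0,0,0,0.05,0,0,0,0,0,0,0.05]

```text
t: 58.68
tool_pos: [0.4045, 0.2899, 0.1931]
orientation: [-3.134, 0.203, 0.001]
force: [0.2, -0.9, -1.2]
finger_gap: 0.0505
grasp_force: 53.7
```

>>> carry_out:
  moves: [0,0,0,0.95,0,0,0,0,0,0,0.95,0,0,0,0,0,0,0.95,0,0,0,0,0,0,0.95,0,0,0,0,0,0,0.95,0,0,0,0,0,0,0.95,0,0,0,0,0,0,0.9,0,0,0,0,0,0,0.6,0,0,0,0,0,0,0.2,0,0,0,0,0,0,0.1,0,0,0]

```text
t: 59.52
tool_pos: [0.4056, 0.2888, 0.0423]
orientation: [3.134, -0.201, -0.001]
force: [-0.1, -1.1, -1.5]
finger_gap: 0.0502
grasp_force: 53.6
```

>>> carry_out:
  moves: [0,0,0,0.1,0,0,0,0,0,0,0,0,0,0,0,0,0,0,0,0,0,0.9,0,0,0,0,0,0,0.9,0,0,0,0,0,0,0.9,0,0,0,0,0,0,0.9,0,0,0,0,0,0,0.9,0,0,-0.6,0,0,0,0.9,0,0,-1,0,0,0,0.9,0,0,-1,0,0,0]

```text
t: 60.35
tool_pos: [0.4058, 0.2887, 0.0939]
orientation: [3.134, -0.201, -0.0]
force: [-0.0, 0.5, 0.3]
finger_gap: 0.077
grasp_force: 0.0
```

>>> carry_out:
  moves: [1,0,0,-1,0,0,0,1,0,0,-1,0,0,0,1,0,0,-1,0,0,0,1,0,0,-1,0,0,0,1,0,0,-1,0,0,0,1,0,0,-1,0,0,0,1,0,0,-0.5,0,0,0,1,0,0,0,0,0,0,1,0,0,0,0,0,0,1,0,0,0,0,0,0]

```text
t: 61.18
tool_pos: [0.4055, 0.2888, 0.2215]
orientation: [3.134, -0.201, -0.002]
force: [0.1, -0.2, -0.2]
finger_gap: 0.0852
grasp_force: 0.0
```

```bash
python3 look.py w15 bushing_left gauge tray
python3 - <<'E'
from h import *
for c in ["scene","top"]:
  p=read_camera(c)
  for q in ["valve_pivot","handle_end","gauge","gauge_mat","bushing_left","wallet","battery","tin"]:
    print(q,[(np.round(world(p,d["position"]),4).tolist(),round(d["confidence"],2)) for d in pinpoint(p,q)[:4]])
E
```

```text
[0.4055 0.2888 0.2215] -7.3455749392717795 [ 3.13404052e+00 -2.01174623e-01 -2.26695166e-03] 0.08515633979496515 [ 0.14708787 -0.18118734 -0.16723174]
bushing_left [([0.4072, 0.2859, 0.0265], [0.0024, 0.0024, 0.195], 0.62)]
gauge [([0.4516, 0.0041, 0.0244], [0.0824, 0.2763, 0.1973], 0.96)]
tray [([0.4577, 0.2842, 0.0001], [0.0527, -0.0023, 0.2213], 0.65)]
valve_pivot [([0.4574, -0.2937, 0.1092], 0.87)]
handle_end [([0.3522, -0.274, 0.1064], 0.5)]
gauge [([0.6305, 0.1145, 0.0739], 0.67), ([0.4003, 0.2909, 0.0359], 0.6), ([0.451, 0.0076, 0.0185], 0.56)]
gauge_mat [([0.4432, 0.0095, -0.0003], 0.84), ([0.4984, 0.275, 0.0333], 0.63)]
bushing_left [([0.4052, 0.289, 0.0348], 0.87), ([0.5737, -0.2567, 0.028], 0.86), ([0.374, 0.0094, 0.0205], 0.57), ([0.6783, 0.2658, 0.0304], 0.56)]
wallet [([0.6625, 0.4081, 0.0057], 0.85)]
battery [([0.6552, -0.421, 0.0013], 0.94)]
tin [([0.4878, -0.5239, 0.0022], 0.94)]
valve_pivot [([0.4535, -0.2956, 0.1059], 0.91), ([0.4471, 0.0069, 0.0279], 0.69)]
handle_end [([0.3532, -0.2815, 0.1087], 0.89)]
gauge [([0.4482, 0.0088, 0.0241], 0.56), ([0.5029, 0.2782, 0.0359], 0.23)]
gauge_mat [([0.4476, 0.0045, 0.0014], 0.96)]
bushing_left [([0.6787, 0.2652, 0.028], 0.8), ([0.5739, -0.2642, 0.0261], 0.71), ([0.4043, 0.289, 0.0289], 0.69)]
wallet [([0.4567, -0.2931, 0.0047], 0.68), ([0.6496, 0.4083, 0.0008], 0.58)]
battery [([0.651, -0.4206, 0.0027], 0.83), ([0.6316, 0.0068, 0.0792], 0.47)]
tin [([0.4885, -0.5273, -0.0026], 0.85), ([0.6346, -0.0865, 0.0759], 0.58), ([0.4504, -0.2951, 0.1043], 0.19)]
```

View pics/w15.png

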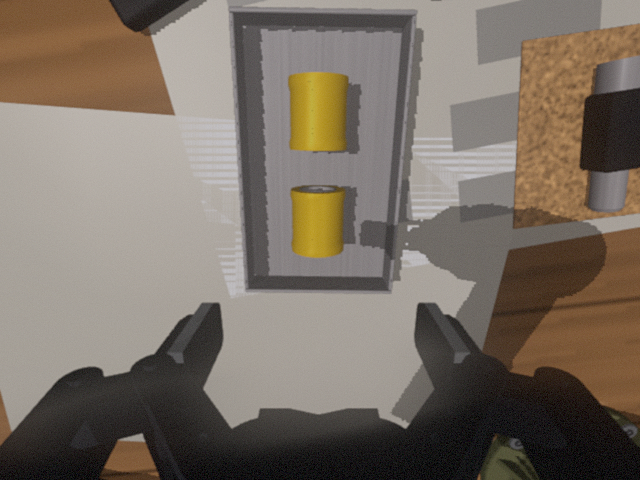

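Both bushings lie in the tray, the gauge is flat on its mat, and the valve was pushed shut against its stop.

```bash
python3 -c "
from station import *
print(sign_off())"
```

```text
the job is handed in; nothing more can be done
None
```

I checked the left and middle bushings (the right cradle was empty) with the air on, shut the valve, put both bushings in the tray and the gauge on its mat, and handed the job in at about 61 s; the sign-off gave no verdict.

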